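Agitate the oil samples and rack them

ROBOT

A 6-joint arm with a two-finger parallel gripper is mounted at the origin on the work surface. World frame = base frame: x ahead of the robot, y to its left, z up, the work surface at z = 0. Lengths are in mm, angles in degrees, forces in N, time in s.
With the tool pointing down it reaches from about 300 to 850 mm from the base axis. Payload 4.2 kg.
Tool frame: the origin (TCP) lies at the very end of the fingers, on their centre line; the grasp point (between the pads) lies 19 mm behind it (env.tcp_to_grasp is the distance from the TCP to the grasp point, in mm); z points along the fingers, x is the direction in which the jaws open and shut, and the axes are right-handed (so a half turn about z gives the same grasp; the last joint's range is limited). The gripper opens to 91 mm and grips with 3 to 60 N. Pads are 32 mm wide; open, the fingers measure 118 mm over their backs; the gripper's body (76 mm by 178 mm) begins 60 mm behind the grasp point.
Start: joints at [-67.437, 18.312, 89.639, -0, 72.044, -1.146], TCP at [231.207, -526.485, 213.976] pointing down, gripper open.
Joint ranges: [-177.97, 177.97], [-48.28, 115.42], [12.27, 149.76], [-77.06, 257.06], [2.81, 150.46], [-146.56, 146.56]. Speed limits (degrees/s): [147.25, 147.25, 180, 180, 180, 180].

INTERFACE

Orientations are given as [roll, pitch, yaw] about the fixed x, y, z axes, in that order (R = Rz(yaw) Ry(pitch) Rx(roll)).
In Python, from workcell import monitor, cams, env, search_frame gives the robot as it stands.
- The arm moves only by the tool apply_moves, never from a script. Its argument "plan" is a list of rows, each an object of numbers: "fingers": the finger opening in cm, from 0 to 9.12; "x", "y", "z": the shift along the tool's x, y, z in cm; "wx", "wy", "wz": the turn, a rotation vector about the tool's x, y, z in degrees. In form: [{"fingers": .., "x": .., "y": .., "z": .., "wx": .., "wy": .., "wz": ..}, ...]. A call has 1 to 8 rows; each row is the pose to reach, as a shift and turn from the pose measured when the call began, along the tool's axes at that moment; what a row does not reach only later rows make up. A row lasts 1/10 s, in which the tool goes at most 50 mm and 8.59 degrees, less where a joint would pass 70% of its speed; a pose out of reach is approached as far as the arm can. A call with a gripper value outside its range is refused whole. The fingers move at their own pace and stop on an object; "newtons" is the grip in N (left out, the last holds). Time passes only in rows, so rows that repeat a pose let the fingers close. It gives the time, the measured TCP pose, the force and the opening at its end, in the units of the state.
- monitor.state(): the state, without advancing time (a new reading comes with each control period).
- cams.grab_frame(name): name is "scene" or "top" or "wrist"; returns the picture (400x640x3 uint8, red, green, blue); there is no depth.
- cams.camera_params(name): a dict with "fov_y" (degrees; the focal length in pixels is half the picture's height over the tangent of half this angle, whatever the lens; pixels are square), "cx", "cy" (the principal point, pixels), "k1" (the pictures are not rectified: a ray, as slopes to the right and down, at radius r is drawn at 1 + k1 r^2 times it, then the intrinsics apply), "T" (4x4, takes a point from camera to world coordinates); the wrist camera has in their place "tool_from_camera" (4x4, takes a point from camera to tool coordinates, whose origin is the TCP and whose axes are the tool frame's). Camera axes: x right, y down, z forward; pixel columns grow to the right and rows downward; lengths in mm; the calibration is good to about 2 mm. A picture is of the moment at which its call begins: read the wrist's pose just before it. camera_params takes no time and is no camera call.
- env.job_done(): hands the job in, once; it reports no verdict.
Trained networks look in the newest picture that a camera, given by its name, has taken for a name from the list of things; names that differ only in an ending like _2 or _b are one class to them, and where a whole thing is asked for, a point or a joint stands for the part that bears it (a point fixed in the world has none). Each returns a list of dicts, best first, with "score" (0 to 1); they miss things now and then, are a little off and sometimes report something else, mostly with a low value. They report only what shows in the picture. A call takes as long as a camera call. They do not tell look-alikes from the thing itself.
- search_frame(camera, label): "extent" ([centre column, centre row, width, height] in pixels, round what is visible of it).
The state is a dict: "time_s": time; "qpos": joint angles; "qvel": joint speeds; "effort": joint torques, N m; "ee_pos": TCP position; "ee_rot": TCP orientation; "force": force on the tool from outside, world axes, zero at the start; "torque": the same for the moment, N m; "gripper_width": finger opening in mm.
Only numpy, scipy, OpenCV 4.12 (cv2) and the standard library are available. Lean on these libraries where they do the work, as an engineer would, in place of code of your own. Each camera call takes 0.05 s, during which the arm holds its last target.

TASK

Get the square sample bottles, however many are there and including any that have fallen over, standing upright together on the deck of the hand agitator. With all of them on it, pump its sprung lever through at least three full strokes (all the way down, then all the way back up), then stand every bottle upright on the flat blue tray and leave the lever up. Set the bottles down gently, do not drop or throw them, and leave the wipes roll, the beaker and the scanner where they are.

Things in the scene. Friction and masses are not known exactly. Their poses are not given: they have to be found in the camera images.
- bottle_a: squat square amber sample bottle with a round yellow screw cap, 0.2 kg: body 54 x 54 mm and 66 mm tall, neck, then the cap of 32 mm diameter from 76 to 102 mm above the base. Origin at the centre of its underside, z along the bottle towards the cap. Starts standing on the bench. May be absent.
- bottle_b: squat square amber sample bottle with a round yellow screw cap, 0.2 kg: body 54 x 54 mm and 66 mm tall, neck, then the cap of 32 mm diameter from 76 to 102 mm above the base. Origin at the centre of its underside, z along the bottle towards the cap. Starts standing on the bench. May be absent.
- bottle_c: squat square amber sample bottle with a round yellow screw cap, 0.2 kg: body 54 x 54 mm and 66 mm tall, neck, then the cap of 32 mm diameter from 76 to 102 mm above the base. Origin at the centre of its underside, z along the bottle towards the cap. Starts lying on a flat side (origin 27 mm up), cap roughly towards -x, -y. Always present.
- bottle_d: squat square amber sample bottle with a round yellow screw cap, 0.2 kg: body 54 x 54 mm and 66 mm tall, neck, then the cap of 32 mm diameter from 76 to 102 mm above the base. Origin at the centre of its underside, z along the bottle towards the cap. Starts lying on a flat side (origin 27 mm up), cap roughly towards -x, -y. May be absent.
- deck_mid (a point): Centre of the face of the agitator's deck, a flat square plate with a black rubber face, 220 x 220 mm, no rim, its face 65 mm above the bench on a white base 250 (x) x 200 (y) mm. x along the deck's sliding direction (away from the robot), z up. The lever slides the deck 30 mm along +x as it goes down. Room for 2 x 2 bottles about 80 mm apart.
- lever_grip (a point): Centre of the lever's cross handle, a black horizontal bar of 20 mm diameter, 80 mm long along the agitator's y, at the robot's end of the lever, beside the base on its +y side. About 160 mm above the bench when up and 55 mm when down.
- lever_hinge (a point): Point on the lever's fixed hinge axis (along the agitator's y), 90 mm above the bench, 180 mm from lever_grip; the lever reaches from it towards the robot.
- lever (a joint): Angle of the lever: 0 up (its rest; a spring returns it), 0.6 rad fully down at its stop. The handle swings in the agitator's x-z plane: 0.4 rad above level at 0, 0.2 rad below level at 0.6. Takes 4 to 9 N at the handle.
- tray_mid (a point): Centre of the upper face of the blue plastic tray, a flat square plate 220 x 220 mm and 5 mm thick, no rim, fixed to the bench. x, y along its sides, z up.
- wipes: White roll of wipes standing on the bench, 100 mm diameter, 110 mm tall; origin at the centre of its underside. Bystander.
- beaker: White plastic beaker, 70 mm diameter, 90 mm tall; origin at the centre of its underside. Bystander.
- scanner: Hand-held code scanner lying on the bench, about 135 x 55 x 40 mm; origin at the underside, x towards its grey nose. Bystander.
Not all that is in view belongs to the job. What is shaped like the bottle_c but pink or red is not meant.

How it is judged (in metres and radians):
On the way, in this order (a step that is already met when the one before it is completed fails the run):
1. all the bottles present stand upright and at rest on the agitator's deck, let go, with the lever up (angle between each of bottle_a, bottle_b, bottle_c, bottle_d's own z axis and vertical below 0.12 rad and z of bottle_a in the frame of deck_mid between -0.004 and 0.004 m and linear speed of each of bottle_a, bottle_b, bottle_c, bottle_d below 0.15 m/s and x of bottle_a in the frame of deck_mid between -0.09 and 0.09 m and y of bottle_a in the frame of deck_mid between -0.09 and 0.09 m and z of bottle_b in the frame of deck_mid between -0.004 and 0.004 m and x of bottle_b in the frame of deck_mid between -0.09 and 0.09 m and y of bottle_b in the frame of deck_mid between -0.09 and 0.09 m and z of bottle_c in the frame of deck_mid between -0.004 and 0.004 m and x of bottle_c in the frame of deck_mid between -0.09 and 0.09 m and y of bottle_c in the frame of deck_mid between -0.09 and 0.09 m and z of bottle_d in the frame of deck_mid between -0.004 and 0.004 m and x of bottle_d in the frame of deck_mid between -0.09 and 0.09 m and y of bottle_d in the frame of deck_mid between -0.09 and 0.09 m and contact force between the fingers and bottle_a below 0.2 N and contact force between the fingers and bottle_b below 0.2 N and contact force between the fingers and bottle_c below 0.2 N and contact force between the fingers and bottle_d below 0.2 N and value of joint lever below 0.08 rad), for 0.3 s.
2. first stroke: lever pushed fully down (over 0.50 rad) with all the bottles standing on the deck (value of joint lever above 0.5 rad and angle between each of bottle_a, bottle_b, bottle_c, bottle_d's own z axis and vertical below 0.12 rad and z of bottle_a in the frame of deck_mid between -0.004 and 0.004 m and linear speed of each of bottle_a, bottle_b, bottle_c, bottle_d below 0.15 m/s and x of bottle_a in the frame of deck_mid between -0.09 and 0.09 m and y of bottle_a in the frame of deck_mid between -0.09 and 0.09 m and z of bottle_b in the frame of deck_mid between -0.004 and 0.004 m and x of bottle_b in the frame of deck_mid between -0.09 and 0.09 m and y of bottle_b in the frame of deck_mid between -0.09 and 0.09 m and z of bottle_c in the frame of deck_mid between -0.004 and 0.004 m and x of bottle_c in the frame of deck_mid between -0.09 and 0.09 m and y of bottle_c in the frame of deck_mid between -0.09 and 0.09 m and z of bottle_d in the frame of deck_mid between -0.004 and 0.004 m and x of bottle_d in the frame of deck_mid between -0.09 and 0.09 m and y of bottle_d in the frame of deck_mid between -0.09 and 0.09 m), for 0.05 s.
3. first stroke: lever back up (under 0.08 rad) with all the bottles standing on the deck (value of joint lever below 0.08 rad and angle between each of bottle_a, bottle_b, bottle_c, bottle_d's own z axis and vertical below 0.12 rad and z of bottle_a in the frame of deck_mid between -0.004 and 0.004 m and linear speed of each of bottle_a, bottle_b, bottle_c, bottle_d below 0.15 m/s and x of bottle_a in the frame of deck_mid between -0.09 and 0.09 m and y of bottle_a in the frame of deck_mid between -0.09 and 0.09 m and z of bottle_b in the frame of deck_mid between -0.004 and 0.004 m and x of bottle_b in the frame of deck_mid between -0.09 and 0.09 m and y of bottle_b in the frame of deck_mid between -0.09 and 0.09 m and z of bottle_c in the frame of deck_mid between -0.004 and 0.004 m and x of bottle_c in the frame of deck_mid between -0.09 and 0.09 m and y of bottle_c in the frame of deck_mid between -0.09 and 0.09 m and z of bottle_d in the frame of deck_mid between -0.004 and 0.004 m and x of bottle_d in the frame of deck_mid between -0.09 and 0.09 m and y of bottle_d in the frame of deck_mid between -0.09 and 0.09 m), for 0.05 s.
4. second stroke: lever pushed fully down (over 0.50 rad) with all the bottles standing on the deck (all of step 2), for 0.05 s.
5. second stroke: lever back up (under 0.08 rad) with all the bottles standing on the deck (all of step 3), for 0.05 s.
6. third stroke: lever pushed fully down (over 0.50 rad) with all the bottles standing on the deck (all of step 4), for 0.05 s.
7. third stroke: lever back up (under 0.08 rad) with all the bottles standing on the deck (all of step 5), for 0.05 s.
At the end, for the whole second after the job is handed in: Every bottle present stands upright (within 0.12 rad) and at rest on the blue tray (base within 4 mm of its face's height, base centre within 90 mm of the tray's middle along both sides), let go, and the lever is up (under 0.08 rad) (angle between each of bottle_a, bottle_b, bottle_c, bottle_d's own z axis and vertical below 0.12 rad and z of bottle_a in the frame of tray_mid between -0.004 and 0.004 m and linear speed of each of bottle_a, bottle_b, bottle_c, bottle_d below 0.15 m/s and x of bottle_a in the frame of tray_mid between -0.09 and 0.09 m and y of bottle_a in the frame of tray_mid between -0.09 and 0.09 m and z of bottle_b in the frame of tray_mid between -0.004 and 0.004 m and x of bottle_b in the frame of tray_mid between -0.09 and 0.09 m and y of bottle_b in the frame of tray_mid between -0.09 and 0.09 m and z of bottle_c in the frame of tray_mid between -0.004 and 0.004 m and x of bottle_c in the frame of tray_mid between -0.09 and 0.09 m and y of bottle_c in the frame of tray_mid between -0.09 and 0.09 m and z of bottle_d in the frame of tray_mid between -0.004 and 0.004 m and x of bottle_d in the frame of tray_mid between -0.09 and 0.09 m and y of bottle_d in the frame of tray_mid between -0.09 and 0.09 m and value of joint lever below 0.08 rad); the robot touches nothing.
It fails at once if the wipes is pushed more than 30 mm from its place (distance of wipes from where it was at the start of the episode above 0.03 m).
It fails at once if the beaker is pushed more than 30 mm from its place (distance of beaker from where it was at the start of the episode above 0.03 m).
It fails at once if the scanner is pushed more than 30 mm from its place (distance of scanner from where it was at the start of the episode above 0.03 m).
It fails at once if a bottle is dropped from high up or thrown (faster than 1.7 m/s) (linear speed of any of bottle_a, bottle_b, bottle_c, bottle_d above 1.7 m/s).
Of bottle_a, bottle_b, bottle_d only 2 to 3 are there at a start; the rules pass over those that are not, and their reading is None.
At some moment in a run one of bottle_a, bottle_b, bottle_c, bottle_d may be knocked a few centimetres aside while the robot is not near it.
It also fails if it takes over 210 s, if anything falls off the work surface, if the arm or the gripper's body presses on something with over 40 N, if the wrist force passes 120 N, or if a joint passes its speed limit or range.

## Working session

There is one attempt and no reset: what is moved stays moved. The work goes in short steps, Python scripts to look and compute and a tool call to move; the robot and the scene stay as the last step left them, time stands still between calls to the robot, and variables do not carry over. Pictures are saved under pics/ and viewed, and the job is handed in when it is done.

Besides the shell and the picture viewer there is one more tool, called after "Emit:" in YAML: its name, and indented under it one key for each argument. apply_moves: Moves the arm, as the interface text tells. Its arguments: {"type":"object","properties":{"plan":{"type":"array"},"newtons":{"type":"number"}},"required":["plan"]}

```bash
ls; mkdir -p pics
python3 - <<'E'
from workcell import monitor, cams, env, search_frame
import cv2
print(monitor.state())
for n in ["scene","top","wrist"]:
    im=cams.grab_frame(n); cv2.imwrite(f"pics/{n}0.png",im[:,:,::-1]); print(n,cams.camera_params(n))
E
```

```text
pics
{'time_s': 0.0, 'qpos': array([-6.74377709e+01,  1.83526197e+01,  8.97051417e+01, -3.20547552e-03,
        7.20432346e+01, -1.14591067e+00]), 'qvel': array([-0.01910476,  0.02130465,  0.03612536,  0.04847116,  0.0081469 ,
       -0.10875953]), 'effort': array([-1.13966435e-03, -4.12463844e+01, -2.31974906e+01,  7.28400657e-02,
        4.55432211e-02, -1.35810433e-04]), 'ee_pos': array([ 230.99065839, -526.02633155,  213.11903191]), 'ee_rot': array([ 1.79998973e+02,  1.01036731e-01, -6.62908702e+01]), 'force': array([-0.25073968,  0.11147722, -0.02946375]), 'torque': array([-0.0165112 , -0.01090221,  0.03412671]), 'gripper_width': 91.32684075983762}
scene {'fov_y': 47.207030912733416, 'cx': 306.5944266746679, 'cy': 198.98302173086702, 'k1': -0.08909984670185353, 'T': array([[ 8.64495967e-01,  3.88448720e-01, -3.18989521e-01,
         1.01827040e+03],
       [ 5.02637736e-01, -6.66296269e-01,  5.50821739e-01,
        -8.68891695e+02],
       [ 1.42447148e-03, -6.36519343e-01, -7.71259423e-01,
         1.28887997e+03],
       [ 0.00000000e+00,  0.00000000e+00,  0.00000000e+00,
    
[... 257 characters left out ...]
28334e-03,  1.01018230e-02,
        -3.52256633e+01],
       [-9.34077805e-03, -1.47252769e-01, -9.89054787e-01,
         1.51212944e+03],
       [ 0.00000000e+00,  0.00000000e+00,  0.00000000e+00,
         1.00000000e+00]])}
wrist {'fov_y': 69.9583684374235, 'cx': 321.9952603325945, 'cy': 196.08631830056825, 'k1': -0.04190218628994054, 'tool_from_camera': array([[ 9.99999612e-01,  2.01924995e-04, -8.57693913e-04,
        -4.47703574e-01],
       [ 7.77571760e-06,  9.71327983e-01,  2.37743453e-01,
        -6.54460651e+01],
       [ 8.81108444e-04, -2.37743368e-01,  9.71327604e-01,
        -1.71578841e+02],
       [ 0.00000000e+00,  0.00000000e+00,  0.00000000e+00,
         1.00000000e+00]])}
```

View pics/scene0.png

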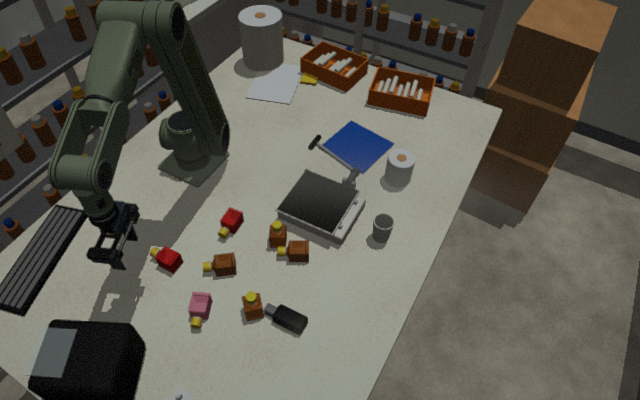

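View pics/top0.png

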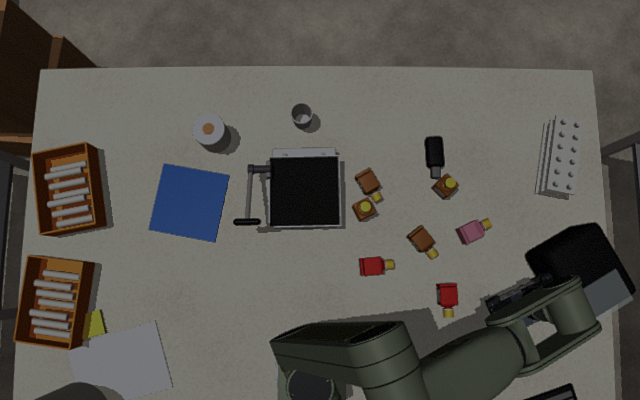

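View pics/wrist0.png

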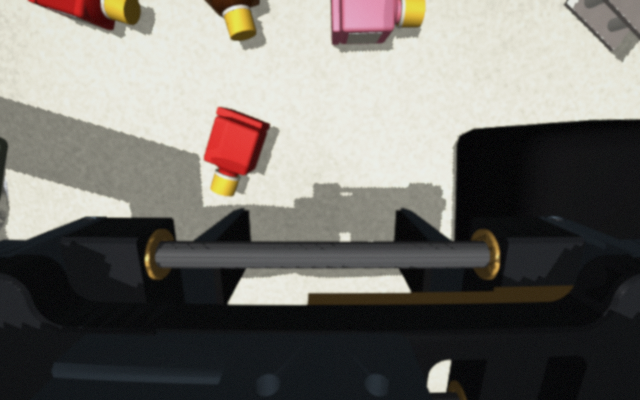

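Four amber bottles: two standing at top-view pixels (363,208) and (446,186), two lying at (369,183) and (422,240). The red and pink ones at (373,266), (447,298) and (472,231) are decoys. The agitator is at (305,190), its handle at (247,221) and the tray at (189,203). Next I'll run the detectors and enlarge the crop.

```bash
cat > h.py <<'E'
import numpy as np, cv2
from scipy.spatial.transform import Rotation as R
from workcell import monitor, cams, env, search_frame
def pose():
    s=monitor.state(); T=np.eye(4); T[:3,:3]=R.from_euler('xyz',s['ee_rot'],degrees=True).as_matrix(); T[:3,3]=s['ee_pos']; return T,s
def KT(n):
    p=cams.camera_params(n); f=200/np.tan(np.radians(p['fov_y']/2))
    K=np.array([[f,0,p['cx']],[0,f,p['cy']],[0,0,1]]); d=np.array([p['k1'],0,0,0,0.])
    T=p['T'] if 'T' in p else pose()[0]@p['tool_from_camera']
    return K,d,T
def pix(n,uv,z,C=None):
    K,d,T=C or KT(n)
    q=cv2.undistortPoints(np.array(uv,float).reshape(-1,1,2),K,d)[:,0]
    r=np.c_[q,np.ones(len(q))]@T[:3,:3].T; o=T[:3,3]
    return o+r*((np.broadcast_to(z,len(q))-o[2])/r[:,2])[:,None]
def proj(n,P,C=None):
    K,d,T=C or KT(n); Ti=np.linalg.inv(T)
    return cv2.projectPoints(np.array(P,float).reshape(-1,3),cv2.Rodrigues(Ti[:3,:3])[0],Ti[:3,3],K,d)[0][:,0]
def save(im,name,crop=None,s=1):
    if crop: a,b,c,e=crop; im=im[b:e,a:c]
    cv2.imwrite('pics/'+name,cv2.resize(im[:,:,::-1],None,fx=s,fy=s,interpolation=cv2.INTER_CUBIC))
def delta(p,yaw=None):
    "cm in tool axes to bring TCP to p (mm)"
    T,s=pose(); print('t',round(s['time_s'],2),'pos',s['ee_pos'].round(1),'rot',s['ee_rot'].round(1),'w',round(s['gripper_width'],1))
    print('move cm',((T[:3,:3].T@(np.array(p)-T[:3,3]))/10).round(2))
E
python3 - <<'E'
from h import *
im=cams.grab_frame('top'); save(im,'topcrop.png',(230,120,490,320),3)
for l in ['bottle_a','deck_mid','lever_grip','tray_mid','wipes','beaker','scanner']:
    for r in search_frame('top',l): print(l,round(r['score'],2),np.round(r['extent'],1))
E
```

```text
bottle_a 0.88 [473.6 230.5  35.1  24.8]
bottle_a 0.8 [446.7 187.6  25.4  25.2]
bottle_a 0.77 [376.6 266.4  31.7  18.5]
bottle_a 0.72 [445.5 299.   21.7  31.3]
bottle_a 0.61 [424.  244.9  32.   28.5]
bottle_a 0.6 [364.6 210.   26.   26.2]
bottle_a 0.56 [367.2 183.8  28.   34.8]
deck_mid 0.65 [306.8 189.4  78.5  75.7]
lever_grip 0.64 [247.8 194.1  27.7  63.1]
tray_mid 0.96 [190.9 202.6  82.   82.5]
tray_mid 0.53 [300.8 114.6  21.3  29.4]
wipes 0.56 [212.  133.2  36.   38. ]
wipes 0.19 [190.1 201.4  79.9  83.4]
beaker 0.84 [301.1 114.9  21.   30.8]
scanner 0.97 [433.6 153.7  19.7  42.7]
```

View pics/topcrop.png

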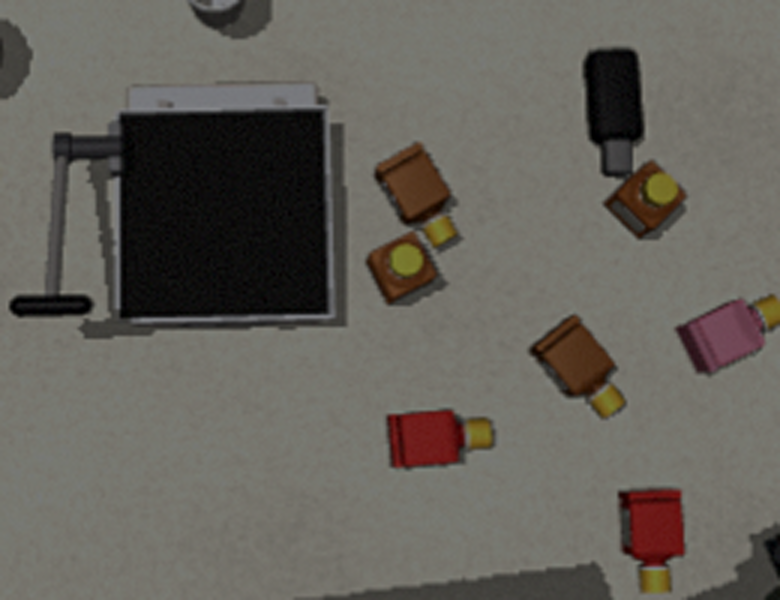

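Run:
```python
from h import *
im=cams.grab_frame('top')
f=lambda l:[(u/3+230,v/3+120) for u,v in l]
p=lambda n,uv,z:print(n,pix('top',uv,z).round(0)[:,:2].tolist())
p('S caps',f([(406,259),(661,188)]),102)
p('L caps',f([(441,230),(607,400)]),40)
p('L body',f([(415,187),(574,357)]),54)
d=f([(120,112),(326,107),(331,316),(120,320)]);p('deck',d,65);print(pix('top',d,65).mean(0))
p('handle ends',f([(13,305),(91,305)]),165)
p('lever hinge',f([(62,143)]),95)
hsv=cv2.cvtColor(im,cv2.COLOR_RGB2HSV); m=cv2.inRange(hsv,(105,150,60),(125,255,255)); 
c=max(cv2.findContours(m,0,1)[0],key=cv2.contourArea); r=cv2.minAreaRect(c); b=cv2.boxPoints(r); p('tray',b,5); print(pix('top',b,5).mean(0))
y=cv2.inRange(hsv,(22,120,60),(35,255,255)); n,_,st,ce=cv2.connectedComponentsWithStats(y)
for i in range(1,n):
  if st[i,4]>15 and ce[i][0]>340: print(st[i],ce[i].round(1))
```

```text
S caps [[494.0, -157.0], [566.0, -413.0]]
L caps [[532.0, -199.0], [358.0, -367.0]]
L body [[574.0, -172.0], [401.0, -331.0]]
deck [[650.0, 132.0], [656.0, -80.0], [440.0, -85.0], [435.0, 128.0]]
[545.15695238  23.81396991  65.        ]
handle ends [[440.0, 218.0], [441.0, 144.0]]
lever hinge [[611.0, 187.0]]
tray [[431.0, 522.0], [648.0, 490.0], [604.0, 272.0], [391.0, 307.0]]
[518.67834567 397.75196814   5.        ]
[445 178  11  11  91] [450.  182.5]
[372 193   9   9  55] [376.3 196.7]
[360 201  11  11  96] [364.9 206.2]
[482 219  10  10  52] [486.8 223.2]
[428 249  10   9  55] [432.5 253.3]
[386 260   8   9  58] [389.5 263.7]
[444 310   9   7  59] [448.1 313.1]
```

```bash
cat >> h.py <<'E'
def to(x,y,z,yaw,tilt=0):
    T,s=pose(); print('t',round(s['time_s'],2),'pos',s['ee_pos'].round(1),'rot',s['ee_rot'].round(1),'w',round(s['gripper_width'],1),'F',s['force'].round(1),'q',s['qpos'].round(0))
    G=R.from_euler('xyz',[180,0,yaw],degrees=True).as_matrix()
    d=T[:3,:3].T@(np.array([x,y,z])-T[:3,3])/10; w=R.from_matrix(T[:3,:3].T@G).as_rotvec(degrees=True)
    print('cm',d.round(2),'deg',w.round(1))
E
python3 -c "
from h import *
to(494,-157,200,-61.5);to(494,-157,72,-61.5)"
```

```text
t 0.6 pos [ 231.2 -526.5  214. ] rot [180.   -0.  -66.3] w 91.3 F [0.6 0.5 0.4] q [-67.  18.  90.  -0.  72.  -1.]
cm [-23.26 -38.92   1.4 ] deg [ 0.  -0.  -4.8]
t 0.6 pos [ 231.2 -526.5  214. ] rot [180.   -0.  -66.3] w 91.3 F [0.6 0.5 0.4] q [-67.  18.  90.  -0.  72.  -1.]
cm [-23.27 -38.92  14.2 ] deg [ 0.  -0.  -4.8]
```

Emit:
apply_moves:
  plan:
    - {"fingers": 9.1,"x": -23.3,"y": -38.9,"z": -4,"wz": -4.8}
    - {"x": -23.3,"y": -38.9,"z": -4,"wz": -4.8}
    - {"x": -23.3,"y": -38.9,"z": -2,"wz": -4.8}
    - {"x": -23.3,"y": -38.9,"z": 0,"wz": -4.8}
    - {"x": -23.3,"y": -38.9,"z": 0,"wz": -4.8}
    - {"x": -23.3,"y": -38.9,"z": 0,"wz": -4.8}
    - {"x": -23.3,"y": -38.9,"z": 0,"wz": -4.8}
    - {"x": -23.3,"y": -38.9,"z": 0,"wz": -4.8}

```text
$.plan[0]: bad value
```

Emit:
apply_moves:
  plan:
    - {"z": 0}

```text
$.plan[0]: bad value
```

```bash
python3 -c "
from h import *
im=cams.grab_frame('wrist'); save(im,'w1.png')
to(494,-157,200,-61.5);to(494,-157,72,-61.5)
print(proj('wrist',[[494,-157,102],[532,-199,43]]))"
```

```text
t 0.65 pos [ 231.2 -526.5  214. ] rot [180.   -0.  -66.3] w 90.9 F [ 0.3 -0.6 -0.1] q [-67.  18.  90.  -0.  72.  -1.]
cm [-23.26 -38.92   1.4 ] deg [ 0.  -0.  -4.8]
t 0.65 pos [ 231.2 -526.5  214. ] rot [180.   -0.  -66.3] w 90.9 F [ 0.3 -0.6 -0.1] q [-67.  18.  90.  -0.  72.  -1.]
cm [-23.26 -38.92  14.2 ] deg [ 0.  -0.  -4.8]
[[  58.97743622 -236.96977302]
 [ 146.73631211 -210.47050673]]
```

View pics/w1.png

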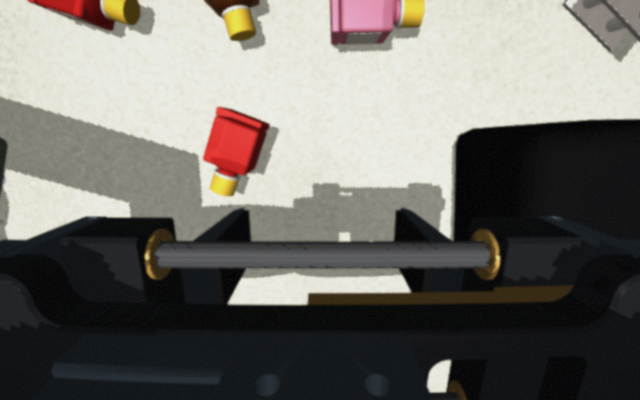

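Emit:
apply_moves:
  plan:
    - {"fingers": 9.1,"x": -23.3,"y": -38.9,"z": -4,"wx": 0,"wy": 0,"wz": -4.8}
    - {"fingers": 9.1,"x": -23.3,"y": -38.9,"z": -4,"wx": 0,"wy": 0,"wz": -4.8}
    - {"fingers": 9.1,"x": -23.3,"y": -38.9,"z": -2,"wx": 0,"wy": 0,"wz": -4.8}
    - {"fingers": 9.1,"x": -23.3,"y": -38.9,"z": 0,"wx": 0,"wy": 0,"wz": -4.8}
    - {"fingers": 9.1,"x": -23.3,"y": -38.9,"z": 0,"wx": 0,"wy": 0,"wz": -4.8}
    - {"fingers": 9.1,"x": -23.3,"y": -38.9,"z": 0,"wx": 0,"wy": 0,"wz": -4.8}
    - {"fingers": 9.1,"x": -23.3,"y": -38.9,"z": 0,"wx": 0,"wy": 0,"wz": -4.8}
    - {"fingers": 9.1,"x": -23.3,"y": -38.9,"z": 0,"wx": 0,"wy": 0,"wz": -4.8}

```text
time_s: 1.45
ee_pos: [463.3, -199.0, 216.1]
ee_rot: [-180.0, -0.1, -61.5]
force: [1.2, 0.0, -0.2]
gripper_width: 91.5
```

```bash
python3 -c "
from h import *
im=cams.grab_frame('wrist'); save(im,'w2.png')
to(494,-157,72,-61.5)
print(proj('wrist',[[494,-157,102],[532,-199,43]]))"
```

```text
t 1.5 pos [ 467.4 -192.9  215.7] rot [-179.6    0.2  -61.2] w 91.1 F [2.6 5.  0.5] q [-24.  12.  98.   0.  70.  37.]
cm [-1.82 -3.97 14.4 ] deg [-0.4  0.2  0.3]
[[304.36796477 152.76779335]
 [353.92664375 137.50155167]]
```

View pics/w2.png

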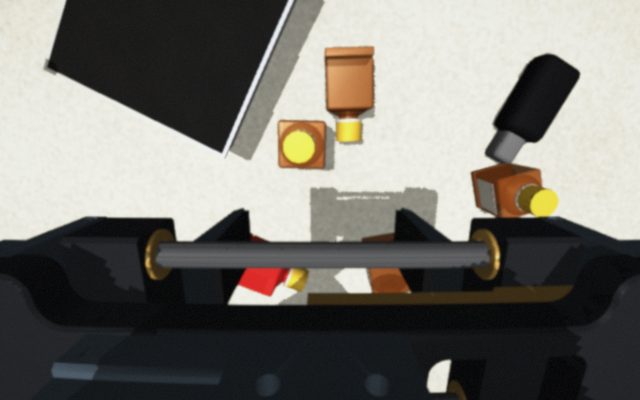

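Emit:
apply_moves:
  plan:
    - {"fingers": 9.1,"x": -1.8,"y": -4.0,"z": 2,"wx": 0,"wy": 0,"wz": 0}
    - {"fingers": 9.1,"x": -1.8,"y": -4.0,"z": 7,"wx": 0,"wy": 0,"wz": 0}
    - {"fingers": 9.1,"x": -1.8,"y": -4.0,"z": 11,"wx": 0,"wy": 0,"wz": 0}
    - {"fingers": 9.1,"x": -1.8,"y": -4.0,"z": 14.4,"wx": 0,"wy": 0,"wz": 0}
    - {"fingers": 9.1,"x": -1.8,"y": -4.0,"z": 14.4,"wx": 0,"wy": 0,"wz": 0}
    - {"fingers": 9.1,"x": -1.8,"y": -4.0,"z": 14.4,"wx": 0,"wy": 0,"wz": 0}

```text
time_s: 2.1
ee_pos: [494.8, -157.4, 72.5]
ee_rot: [-179.6, 0.1, -61.2]
force: [1.1, -0.1, 1.0]
gripper_width: 90.8
```

```bash
python3 -c "
from h import *
im=cams.grab_frame('wrist'); save(im,'w3.png')
to(494,-157,72,-61.5)
print(proj('wrist',[[494,-157,102],[532,-199,43]]))"
```

```text
t 2.15 pos [ 495.7 -157.7   73.6] rot [-179.5    0.   -61.2] w 91.2 F [ 1.1 -0.1 -0.3] q [-19.  21. 108.   0.  50.  42.]
cm [-0.15  0.11  0.16] deg [-0.5  0.   0.3]
[[320.50693587 252.18429406]
 [396.07572353 201.73958727]]
```

View pics/w3.png

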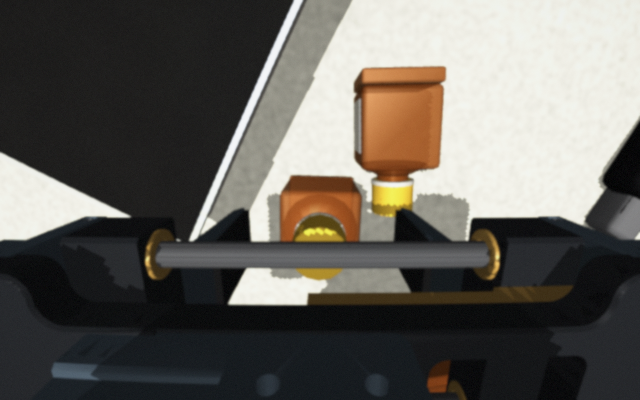

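Emit:
apply_moves:
  plan:
    - {"fingers": 2.0,"x": 0,"y": 0,"z": 0,"wx": 0,"wy": 0,"wz": 0}
    - {"fingers": 2.0,"x": 0,"y": 0,"z": 0,"wx": 0,"wy": 0,"wz": 0}
    - {"fingers": 2.0,"x": 0,"y": 0,"z": 0,"wx": 0,"wy": 0,"wz": 0}
    - {"fingers": 2.0,"x": 0,"y": 0,"z": 0,"wx": 0,"wy": 0,"wz": 0}
    - {"fingers": 2.0,"x": 0,"y": 0,"z": 0,"wx": 0,"wy": 0,"wz": 0}
    - {"fingers": 2.0,"x": 0,"y": 0,"z": 0,"wx": 0,"wy": 0,"wz": 0}
  newtons: 20

```text
time_s: 2.75
ee_pos: [495.6, -157.8, 73.7]
ee_rot: [-179.5, 0.0, -61.2]
force: [0.1, 0.2, 0.1]
gripper_width: 46.3
```

```bash
python3 -c "
from h import *
to(592,73,260,-88.6);to(592,73,139,-88.6)"
```

```text
t 2.75 pos [ 495.6 -157.8   73.7] rot [-179.5    0.   -61.2] w 46.3 F [0.1 0.2 0.1] q [-19.  21. 108.   0.  50.  42.]
cm [-15.6  -19.7  -18.46] deg [-0.5  0.1 27.4]
t 2.75 pos [ 495.6 -157.8   73.7] rot [-179.5    0.   -61.2] w 46.3 F [0.1 0.2 0.1] q [-19.  21. 108.   0.  50.  42.]
cm [-15.6  -19.6   -6.36] deg [-0.5  0.1 27.4]
```

Emit:
apply_moves:
  plan:
    - {"fingers": 2.0,"x": 0,"y": 0,"z": 0,"wx": 0,"wy": 0,"wz": 0}
    - {"fingers": 2.0,"x": 0,"y": 0,"z": 0,"wx": 0,"wy": 0,"wz": 0}
    - {"fingers": 2.0,"x": 0,"y": 0,"z": 0,"wx": 0,"wy": 0,"wz": 0}
    - {"fingers": 2.0,"x": 0,"y": 0,"z": 0,"wx": 0,"wy": 0,"wz": 0}
    - {"fingers": 2.0,"x": 0,"y": 0,"z": -1,"wx": 0,"wy": 0,"wz": 0}
    - {"fingers": 2.0,"x": 0,"y": 0,"z": -5,"wx": 0,"wy": 0,"wz": 0}
    - {"fingers": 2.0,"x": 0,"y": 0,"z": -10,"wx": 0,"wy": 0,"wz": 0}
    - {"fingers": 2.0,"x": 0,"y": 0,"z": -14,"wx": 0,"wy": 0,"wz": 0}

```text
time_s: 3.55
ee_pos: [494.9, -158.6, 216.6]
ee_rot: [-179.4, -0.1, -61.2]
force: [2.2, -0.4, -2.8]
gripper_width: 31.5
```

```bash
python3 -c "
from h import *
to(592,73,260,-88.6);to(592,73,139,-88.6)"
```

```text
t 3.55 pos [ 494.9 -158.6  216.6] rot [-1.794e+02 -1.000e-01 -6.120e+01] w 31.5 F [ 2.2 -0.4 -2.8] q [-19.  13.  97.   0.  70.  42.]
cm [-15.63 -19.69  -4.17] deg [-0.6  0.1 27.4]
t 3.55 pos [ 494.9 -158.6  216.6] rot [-1.794e+02 -1.000e-01 -6.120e+01] w 31.5 F [ 2.2 -0.4 -2.8] q [-19.  13.  97.   0.  70.  42.]
cm [-15.65 -19.57   7.92] deg [-0.6  0.1 27.4]
```

Emit:
apply_moves:
  plan:
    - {"fingers": 2.0,"x": -5,"y": -5,"z": -4,"wx": 0,"wy": 0,"wz": 8}
    - {"fingers": 2.0,"x": -15.6,"y": -19.7,"z": -4.2,"wx": 0,"wy": 0,"wz": 27.4}
    - {"fingers": 2.0,"x": -15.6,"y": -19.7,"z": -4.2,"wx": 0,"wy": 0,"wz": 27.4}
    - {"fingers": 2.0,"x": -15.6,"y": -19.7,"z": -4.2,"wx": 0,"wy": 0,"wz": 27.4}
    - {"fingers": 2.0,"x": -15.6,"y": -19.7,"z": -4.2,"wx": 0,"wy": 0,"wz": 27.4}
    - {"fingers": 2.0,"x": -15.6,"y": -19.7,"z": -4.2,"wx": 0,"wy": 0,"wz": 27.4}
    - {"fingers": 2.0,"x": -15.6,"y": -19.7,"z": 0,"wx": 0,"wy": 0,"wz": 27.4}
    - {"fingers": 2.0,"x": -15.6,"y": -19.7,"z": 4,"wx": 0,"wy": 0,"wz": 27.4}

```text
time_s: 4.35
ee_pos: [593.8, 73.6, 178.4]
ee_rot: [-179.3, 0.2, -88.5]
force: [-0.0, 0.4, -3.7]
gripper_width: 31.6
```

```bash
python3 -c "
from h import *
im=cams.grab_frame('top'); save(im,'t3.png',(200,100,500,300),2.5)
im=cams.grab_frame('scene'); save(im,'s3.png',(200,100,450,350),2)
to(592,73,139,-88.6)"
```

```text
t 4.45 pos [588.4  72.3 172.6] rot [ 1.797e+02  1.000e-01 -8.860e+01] w 31.9 F [-1.7 -0.5 -3.2] q [ 6. 22. 91.  0. 68. 94.]
cm [-0.05 -0.37  3.36] deg [ 0.3  0.1 -0. ]
```

View pics/s3.png

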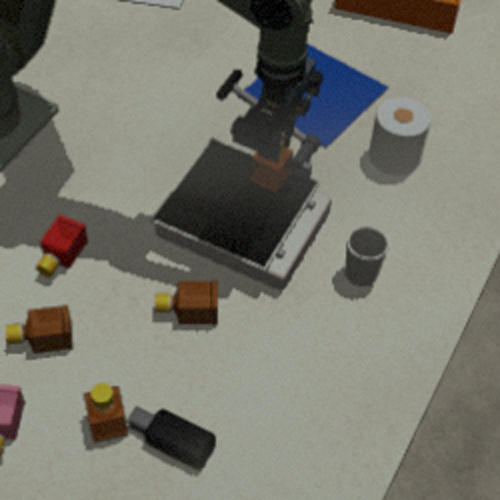

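Emit:
apply_moves:
  plan:
    - {"fingers": 2.0,"x": -0.1,"y": -0.4,"z": 1.5,"wx": 0.3,"wy": 0,"wz": 0}
    - {"fingers": 2.0,"x": -0.1,"y": -0.4,"z": 2.6,"wx": 0.3,"wy": 0,"wz": 0}
    - {"fingers": 2.0,"x": -0.1,"y": -0.4,"z": 3.1,"wx": 0.3,"wy": 0,"wz": 0}
    - {"fingers": 2.0,"x": -0.1,"y": -0.4,"z": 3.3,"wx": 0.3,"wy": 0,"wz": 0}
    - {"fingers": 2.0,"x": -0.1,"y": -0.4,"z": 3.3,"wx": 0.3,"wy": 0,"wz": 0}
    - {"fingers": 2.0,"x": -0.1,"y": -0.4,"z": 3.3,"wx": 0.3,"wy": 0,"wz": 0}

```text
time_s: 5.05
ee_pos: [592.8, 73.5, 140.6]
ee_rot: [-179.9, 0.1, -88.6]
force: [0.4, 0.2, -2.9]
gripper_width: 31.6
```

Emit:
apply_moves:
  plan:
    - {"fingers": 2.0,"x": 0,"y": 0,"z": 0.1,"wx": 0,"wy": 0,"wz": 0}
    - {"fingers": 2.0,"x": 0,"y": 0,"z": 0.2,"wx": 0,"wy": 0,"wz": 0}
    - {"fingers": 2.0,"x": 0,"y": 0,"z": 0.2,"wx": 0,"wy": 0,"wz": 0}

```text
time_s: 5.35
ee_pos: [593.0, 73.4, 139.1]
ee_rot: [-179.8, 0.1, -88.6]
force: [-0.5, 0.0, -0.9]
gripper_width: 31.6
```

Emit:
apply_moves:
  plan:
    - {"fingers": 6.5,"x": 0,"y": 0,"z": 0,"wx": 0,"wy": 0,"wz": 0}
    - {"fingers": 6.5,"x": 0,"y": 0,"z": 0,"wx": 0,"wy": 0,"wz": 0}
    - {"fingers": 6.5,"x": 0,"y": 0,"z": 0,"wx": 0,"wy": 0,"wz": 0}
    - {"fingers": 6.5,"x": 0,"y": 0,"z": 0,"wx": 0,"wy": 0,"wz": 0}
    - {"fingers": 6.5,"x": 0,"y": 0,"z": -3,"wx": 0,"wy": 0,"wz": 0}
    - {"fingers": 6.5,"x": 0,"y": 0,"z": -8,"wx": 0,"wy": 0,"wz": 0}
    - {"fingers": 6.5,"x": 0,"y": 0,"z": -8,"wx": 0,"wy": 0,"wz": 0}

```text
time_s: 6.05
ee_pos: [596.7, 73.8, 226.3]
ee_rot: [-179.0, 0.2, -88.6]
force: [1.0, 0.1, 0.9]
gripper_width: 65.3
```

```bash
python3 -c "
from h import *
to(479,-228,180,-61.5)"
```

```text
t 6.05 pos [596.7  73.8 226.3] rot [-179.     0.2  -88.6] w 65.3 F [1.  0.1 0.9] q [ 6. 20. 86.  0. 74. 95.]
cm [29.9  12.56  4.33] deg [ -1.   -0.1 -27.1]
```

Emit:
apply_moves:
  plan:
    - {"fingers": 6.5,"x": 29.9,"y": 12.6,"z": 0,"wx": 0,"wy": 0,"wz": -27}
    - {"fingers": 6.5,"x": 29.9,"y": 12.6,"z": 0,"wx": 0,"wy": 0,"wz": -27}
    - {"fingers": 6.5,"x": 29.9,"y": 12.6,"z": 0,"wx": -0.8,"wy": 0,"wz": -27}
    - {"fingers": 6.5,"x": 29.9,"y": 12.6,"z": 2,"wx": -0.8,"wy": 0,"wz": -27}
    - {"fingers": 6.5,"x": 29.9,"y": 12.6,"z": 4,"wx": -0.8,"wy": 0,"wz": -27}
    - {"fingers": 6.5,"x": 29.9,"y": 12.6,"z": 4,"wx": -0.8,"wy": 0,"wz": -27}
    - {"fingers": 6.5,"x": 29.9,"y": 12.6,"z": 4,"wx": -0.8,"wy": 0,"wz": -27}
    - {"fingers": 6.5,"x": 29.9,"y": 12.6,"z": 4,"wx": -0.8,"wy": 0,"wz": -27}

```text
time_s: 6.85
ee_pos: [476.3, -231.0, 181.8]
ee_rot: [-180.0, -0.0, -61.9]
force: [0.3, 1.1, 0.4]
gripper_width: 64.8
```

```bash
cat >> h.py <<'E'
def caps(n='wrist',a=40):
    im=cams.grab_frame(n); hsv=cv2.cvtColor(im,cv2.COLOR_RGB2HSV); y=cv2.inRange(hsv,(22,110,60),(35,255,255))
    k,_,st,ce=cv2.connectedComponentsWithStats(y)
    for i in range(1,k):
        if st[i,4]>a: print('cap',st[i].tolist(),ce[i].round(1),'z43',pix(n,[ce[i]],38).round(0)[0,:2],'z102',pix(n,[ce[i]],102).round(0)[0,:2],'z167',pix(n,[ce[i]],167).round(0)[0,:2])
    return im
E
python3 -c "
from h import *
im=caps();save(im,'w4.png'); to(479,-228,180,-61.5)
print(pix('wrist',[[343,147]],38))"
```

```text
cap [306, 117, 28, 23, 572] [319.5 128. ] z43 [ 532. -196.] z102 [ 533. -197.] z167 [ 533. -197.]
cap [508, 187, 45, 36, 1131] [530.3 203.8] z43 [ 574. -454.] z102 [ 566. -402.] z167 [ 558. -350.]
cap [258, 276, 23, 19, 308] [269. 286.] z43 [ 335. -230.] z102 [ 375. -224.] z167 [ 416. -217.]
t 6.9 pos [ 477.6 -229.4  182.6] rot [-1.798e+02 -1.000e-01 -6.180e+01] w 64.7 F [ 0.8 -0.   0.7] q [-27.  15.  98.   0.  66.  35.]
cm [-0.05 -0.19  0.26] deg [-0.2 -0.1 -0.3]
[[ 526.69868727 -228.36477407   38.        ]]
```

View pics/w4.png

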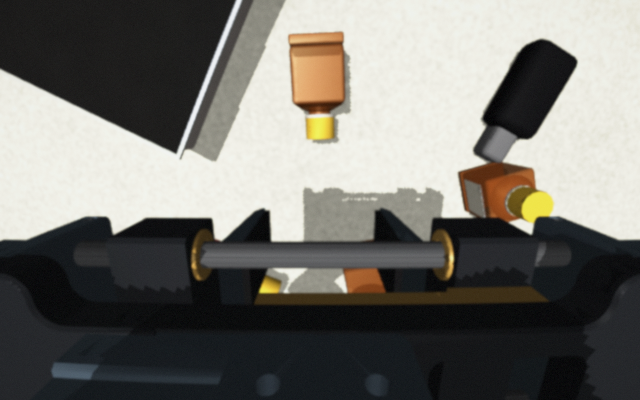

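```bash
python3 -c "
from h import *
P=pix('wrist',[[319.5,117],[320,140],[317,35],[317,107],[292,90],[344,90]],[43,27,54,54,54,54]);print(P.round(1))
u=np.array([-.876,-.482]); print((P[:,:2]@u).round(1))"
```

```text
[[ 542.5 -190.8   43. ]
 [ 521.  -202.8   27. ]
 [ 608.9 -152.8   54. ]
 [ 549.7 -184.3   54. ]
 [ 552.4 -154.6   54. ]
 [ 576.9 -200.3   54. ]]
[-383.2 -358.7 -459.8 -392.7 -409.4 -408.8]
```

```bash
python3 -c "
from h import *
to(527.7,-198.4,9,-61.2)"
```

```text
t 6.9 pos [ 477.6 -229.4  182.6] rot [-1.798e+02 -1.000e-01 -6.180e+01] w 64.7 F [ 0.8 -0.   0.7] q [-27.  15.  98.   0.  66.  35.]
cm [-0.38 -5.84 17.37] deg [-0.2 -0.1 -0.6]
```

Emit:
apply_moves:
  plan:
    - {"fingers": 6.5,"x": -0.4,"y": -5.8,"z": 3,"wx": -0.2,"wy": 0,"wz": -0.6}
    - {"fingers": 6.5,"x": -0.4,"y": -5.8,"z": 8,"wx": -0.2,"wy": 0,"wz": -0.6}
    - {"fingers": 6.5,"x": -0.4,"y": -5.8,"z": 12,"wx": -0.2,"wy": 0,"wz": -0.6}
    - {"fingers": 6.5,"x": -0.4,"y": -5.8,"z": 15.5,"wx": -0.2,"wy": 0,"wz": -0.6}
    - {"fingers": 6.5,"x": -0.4,"y": -5.8,"z": 17.2,"wx": -0.2,"wy": 0,"wz": -0.6}
    - {"fingers": 6.5,"x": -0.4,"y": -5.8,"z": 17.2,"wx": -0.2,"wy": 0,"wz": -0.6}
    - {"fingers": 6.5,"x": -0.4,"y": -5.8,"z": 17.2,"wx": -0.2,"wy": 0,"wz": -0.6}
  newtons: 5

```text
time_s: 7.6
ee_pos: [528.4, -197.7, 11.3]
ee_rot: [-180.0, -0.1, -61.2]
force: [0.1, -0.4, 0.5]
gripper_width: 64.9
```

```bash
python3 -c "
from h import *
to(527.7,-198.4,9,-61.2)"
```

```text
t 7.6 pos [ 528.4 -197.7   11.3] rot [-1.80e+02 -1.00e-01 -6.12e+01] w 64.9 F [ 0.1 -0.4  0.5] q [-22.  29. 106.  -0.  45.  40.]
cm [0.03 0.09 0.23] deg [-0.  -0.1  0. ]
```

Emit:
apply_moves:
  plan:
    - {"fingers": 2.0,"x": 0,"y": 0.1,"z": 0.2,"wx": 0,"wy": 0,"wz": 0}
    - {"fingers": 2.0,"x": 0,"y": 0.1,"z": 0.2,"wx": 0,"wy": 0,"wz": 0}
    - {"fingers": 2.0,"x": 0,"y": 0.1,"z": 0.2,"wx": 0,"wy": 0,"wz": 0}
    - {"fingers": 2.0,"x": 0,"y": 0.1,"z": 0.2,"wx": 0,"wy": 0,"wz": 0}
    - {"fingers": 2.0,"x": 0,"y": 0.1,"z": 0.2,"wx": 0,"wy": 0,"wz": 0}
    - {"fingers": 2.0,"x": 0,"y": 0.1,"z": 0.2,"wx": 0,"wy": 0,"wz": 0}

```text
time_s: 8.2
ee_pos: [527.7, -198.4, 9.9]
ee_rot: [-180.0, -0.1, -61.2]
force: [-0.3, -0.1, 3.5]
gripper_width: 31.7
```

Emit:
apply_moves:
  plan:
    - {"fingers": 2.0,"x": 0,"y": -0.2,"z": -1,"wx": 0,"wy": 0,"wz": 0}
    - {"fingers": 2.0,"x": 0,"y": -0.7,"z": -2,"wx": 0,"wy": 0,"wz": 0}
    - {"fingers": 2.0,"x": 0,"y": -1.6,"z": -3.2,"wx": 0,"wy": 0,"wz": 0}
    - {"fingers": 2.0,"x": 0,"y": -2.8,"z": -4.4,"wx": 0,"wy": 0,"wz": 0}
    - {"fingers": 2.0,"x": 0,"y": -4,"z": -5.4,"wx": 0,"wy": 0,"wz": 0}
    - {"fingers": 2.0,"x": 0,"y": -5,"z": -6,"wx": 0,"wy": 0,"wz": 0}
    - {"fingers": 2.0,"x": 0,"y": -5.5,"z": -6.5,"wx": 0,"wy": 0,"wz": 0}

```text
time_s: 8.9
ee_pos: [576.9, -171.3, 75.6]
ee_rot: [-179.9, -0.2, -61.1]
force: [-0.4, -0.5, -1.8]
gripper_width: 31.6
```

```bash
python3 -c "
from h import *
im=cams.grab_frame('wrist');save(im,'w5.png'); im=cams.grab_frame('scene'); save(im,'s5.png',(200,150,360,300),4);to(527.7,-198.4,9,-61.2)"
```

```text
t 9.0 pos [ 576.7 -171.5   75.8] rot [-179.9   -0.2  -61.1] w 31.6 F [-0.7  0.3  5.7] q [-18.  27.  97.  -0.  56.  44.]
cm [-0.04  5.6   6.67] deg [-0.1 -0.2  0.1]
```

View pics/s5.png

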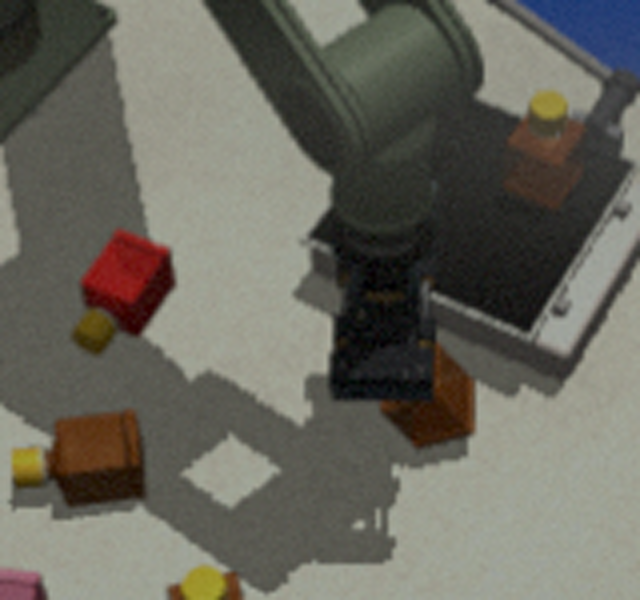

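View pics/w5.png

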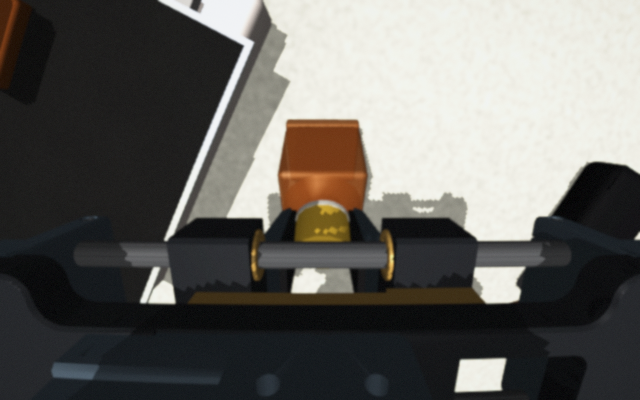

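Emit:
apply_moves:
  plan:
    - {"fingers": 2.0,"x": 0,"y": 0,"z": -1,"wx": 0,"wy": 0,"wz": 0}
    - {"fingers": 2.0,"x": 0,"y": 0,"z": -3,"wx": 0,"wy": 0,"wz": 0}
    - {"fingers": 2.0,"x": 0,"y": 0,"z": -5,"wx": 0,"wy": 0,"wz": 0}
    - {"fingers": 2.0,"x": 0,"y": 0,"z": -6,"wx": 0,"wy": 0,"wz": 0}
    - {"fingers": 2.0,"x": 0,"y": 0,"z": -6,"wx": 0,"wy": 0,"wz": 0}

```text
time_s: 9.5
ee_pos: [577.0, -171.8, 137.3]
ee_rot: [-179.8, -0.3, -61.2]
force: [0.9, -0.4, -2.3]
gripper_width: 32.1
```

```bash
python3 -c "
from h import *
im=cams.grab_frame('wrist');save(im,'w6.png');to(527.7,-198.4,9,-61.2)"
```

```text
t 9.55 pos [ 576.3 -171.6  136. ] rot [-179.9   -0.2  -61.2] w 31.7 F [ 0.2  0.6 -1.6] q [-18.  24.  93.  -0.  63.  44.]
cm [-0.04  5.57 12.69] deg [-0.1 -0.2  0. ]
```

View pics/w6.png

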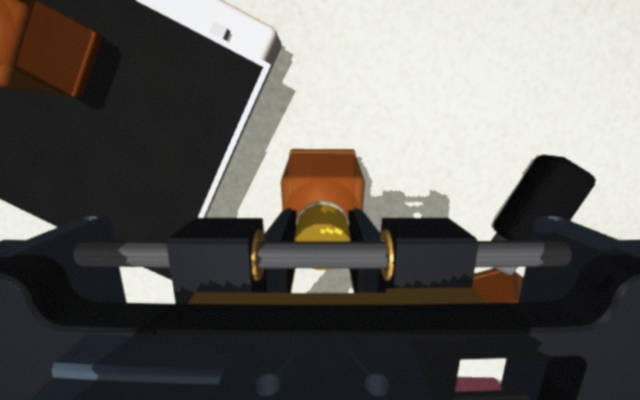

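```bash
python3 -c "
from h import *
K,d,_=KT('wrist'); T=cams.camera_params('wrist')['tool_from_camera']
for ph in range(0,70,6):
    c,s=np.cos(np.radians(ph)),np.sin(np.radians(ph)); o=[]
    for S in (0,66):
        for X in(-27,27): o.append([X,-(93-S)*s-27*c,-17+(93-S)*c-27*s])
    print(ph,proj('wrist',o,(K,d,T)).round(0).tolist())
"
```

```text
0 [[292.0, 172.0], [354.0, 172.0], [282.0, 187.0], [365.0, 187.0]]
6 [[291.0, 161.0], [354.0, 161.0], [281.0, 184.0], [365.0, 184.0]]
12 [[290.0, 151.0], [355.0, 151.0], [280.0, 181.0], [366.0, 181.0]]
18 [[290.0, 140.0], [356.0, 140.0], [279.0, 179.0], [367.0, 179.0]]
24 [[288.0, 130.0], [358.0, 130.0], [278.0, 178.0], [368.0, 178.0]]
30 [[287.0, 120.0], [359.0, 120.0], [277.0, 177.0], [369.0, 177.0]]
36 [[286.0, 111.0], [360.0, 111.0], [276.0, 176.0], [371.0, 176.0]]
42 [[284.0, 101.0], [362.0, 101.0], [275.0, 177.0], [372.0, 177.0]]
48 [[282.0, 92.0], [364.0, 92.0], [273.0, 178.0], [373.0, 178.0]]
54 [[280.0, 84.0], [367.0, 84.0], [272.0, 180.0], [374.0, 180.0]]
60 [[277.0, 77.0], [369.0, 77.0], [271.0, 183.0], [376.0, 183.0]]
66 [[274.0, 70.0], [372.0, 70.0], [270.0, 187.0], [377.0, 187.0]]
```

```bash
python3 -c "
from h import *
to(591,-24,185,-88.6)"
```

```text
t 9.55 pos [ 576.3 -171.6  136. ] rot [-179.9   -0.2  -61.2] w 31.7 F [ 0.2  0.6 -1.6] q [-18.  24.  93.  -0.  63.  44.]
cm [-12.2   -8.42  -4.93] deg [-0.1 -0.2 27.4]
```

Emit:
apply_moves:
  plan:
    - {"fingers": 2.0,"x": 0,"y": 0,"z": -4.9,"wx": 0,"wy": 0,"wz": 0}
    - {"fingers": 2.0,"x": -6,"y": -4,"z": -5,"wx": 0,"wy": 0,"wz": 9}
    - {"fingers": 2.0,"x": -12.2,"y": -8.4,"z": -5,"wx": 0,"wy": 0,"wz": 27.4}
    - {"fingers": 2.0,"x": -12.2,"y": -8.4,"z": -5,"wx": 0,"wy": 0,"wz": 27.4}
    - {"fingers": 2.0,"x": -12.2,"y": -8.4,"z": -5,"wx": 0,"wy": 0,"wz": 27.4}
    - {"fingers": 2.0,"x": -12.2,"y": -8.4,"z": -5,"wx": 0,"wy": 0,"wz": 27.4}
    - {"fingers": 2.0,"x": -12.2,"y": -8.4,"z": -5,"wx": 0,"wy": 0,"wz": 27.4}
  newtons: 10

```text
time_s: 10.25
ee_pos: [590.3, -24.5, 184.6]
ee_rot: [-179.9, -0.2, -88.5]
force: [0.2, -0.9, -1.6]
gripper_width: 31.6
```

```bash
python3 -c "
from h import *
im=cams.grab_frame('wrist');save(im,'w7.png');to(591,-24,142,-88.6)"
```

```text
t 10.3 pos [590.4 -24.9 184.8] rot [-179.9   -0.2  -88.5] w 31.5 F [ 0.3 -0.1 -2.3] q [-3. 21. 90. -0. 69. 85.]
cm [-0.1  -0.06  4.28] deg [-0.1 -0.2  0.1]
```

View pics/w7.png

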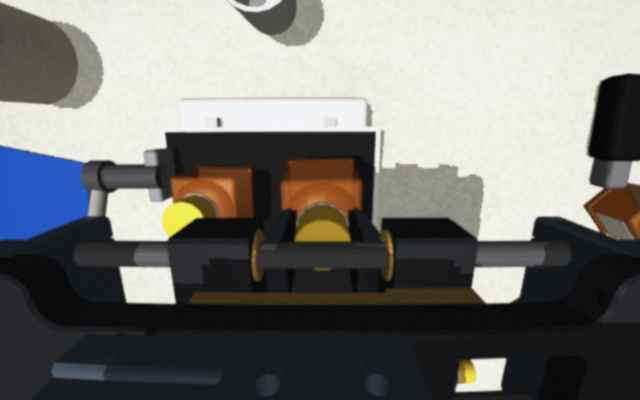

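Emit:
apply_moves:
  plan:
    - {"fingers": 2.0,"x": -0.1,"y": 0,"z": 1.5,"wx": -4,"wy": 0,"wz": 0}
    - {"fingers": 2.0,"x": -0.1,"y": 0.2,"z": 2.8,"wx": -7,"wy": 0,"wz": 0}
    - {"fingers": 2.0,"x": -0.1,"y": 0.2,"z": 3.6,"wx": -7,"wy": 0,"wz": 0}
    - {"fingers": 2.0,"x": -0.1,"y": 0.2,"z": 4.0,"wx": -7,"wy": 0,"wz": 0}
    - {"fingers": 2.0,"x": -0.1,"y": 0.2,"z": 4.2,"wx": -7,"wy": 0,"wz": 0}
    - {"fingers": 2.0,"x": -0.1,"y": 0.2,"z": 4.3,"wx": -7,"wy": 0,"wz": 0}
    - {"fingers": 2.0,"x": -0.1,"y": 0.2,"z": 4.3,"wx": -7,"wy": 0,"wz": 0}
  newtons: 5

```text
time_s: 11.0
ee_pos: [588.4, -24.2, 142.5]
ee_rot: [173.2, -0.2, -88.5]
force: [-0.4, -0.2, -2.1]
gripper_width: 31.8
```

Emit:
apply_moves:
  plan:
    - {"fingers": 2.0,"x": 0,"y": 0,"z": 0.2,"wx": 0,"wy": 0,"wz": 0}
    - {"fingers": 2.0,"x": 0,"y": 0,"z": 0.3,"wx": 0,"wy": 0,"wz": 0}
    - {"fingers": 2.0,"x": 0,"y": 0,"z": 0.3,"wx": 0,"wy": 0,"wz": 0}

```text
time_s: 11.3
ee_pos: [588.1, -24.1, 141.0]
ee_rot: [173.2, -0.2, -88.5]
force: [-2.0, -0.0, 4.4]
gripper_width: 32.0
```

```bash
python3 -c "
from h import *
im=cams.grab_frame('wrist');save(im,'w8.png');to(591,-24,142,-88.6)"
```

```text
t 11.35 pos [588.1 -24.1 141. ] rot [173.2  -0.2 -88.5] w 32.1 F [-2.6  0.8  5.2] q [-3. 26. 89. -1. 72. 86.]
cm [ 0.   -0.28 -0.13] deg [ 6.8 -0.2  0.1]
```

View pics/w8.png

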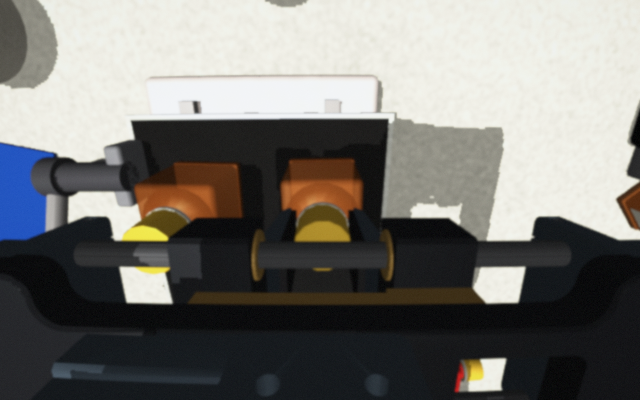

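Emit:
apply_moves:
  plan:
    - {"fingers": 6.0,"x": 0,"y": 0,"z": 0,"wx": 0,"wy": 0,"wz": 0}
    - {"fingers": 6.0,"x": 0,"y": 0,"z": 0,"wx": 0,"wy": 0,"wz": 0}
    - {"fingers": 6.0,"x": 0,"y": 0,"z": 0,"wx": 0,"wy": 0,"wz": 0}
    - {"fingers": 6.0,"x": 0,"y": 0,"z": 0,"wx": 0,"wy": 0,"wz": 0}
    - {"fingers": 6.0,"x": 0,"y": 0,"z": -2,"wx": 0,"wy": 0,"wz": 0}
    - {"fingers": 6.0,"x": 0,"y": 0,"z": -6,"wx": 0,"wy": 0,"wz": 0}
    - {"fingers": 6.0,"x": 0,"y": 0,"z": -9,"wx": 5,"wy": 0,"wz": 0}
    - {"fingers": 6.0,"x": 0,"y": 0,"z": -9,"wx": 6.8,"wy": 0,"wz": 0}

```text
time_s: 12.15
ee_pos: [601.1, -23.7, 235.5]
ee_rot: [-179.3, -0.2, -88.5]
force: [-0.0, 0.3, -0.4]
gripper_width: 60.2
```

```bash
python3 -c "
from h import *
im=cams.grab_frame('wrist');save(im,'w9.png');to(312,-406,190,-50)"
```

```text
t 12.2 pos [598.9 -23.6 233.5] rot [-179.6   -0.2  -88.5] w 60.3 F [-2.7 -0.2 -0.7] q [-3. 20. 85. -0. 75. 85.]
cm [37.48 29.69  4.25] deg [ -0.4  -0.3 -38.5]
```

View pics/w9.png

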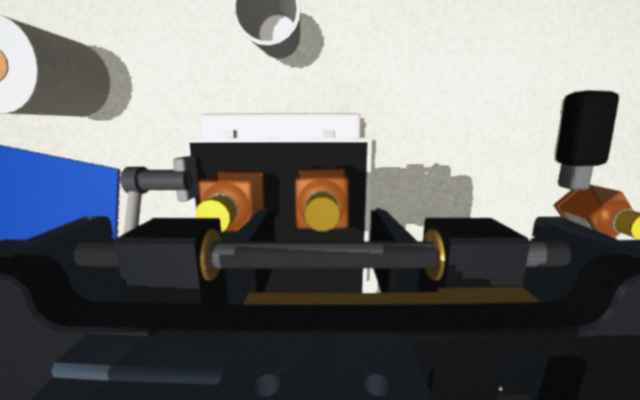

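Both are standing. On to the second lying bottle.

Emit:
apply_moves:
  plan:
    - {"fingers": 6.5,"x": 37.5,"y": 29.7,"z": 2,"wx": 0,"wy": 0,"wz": -38.5}
    - {"fingers": 6.5,"x": 37.5,"y": 29.7,"z": 2,"wx": 0,"wy": 0,"wz": -38.5}
    - {"fingers": 6.5,"x": 37.5,"y": 29.7,"z": 4.2,"wx": 0,"wy": 0,"wz": -38.5}
    - {"fingers": 6.5,"x": 37.5,"y": 29.7,"z": 4.2,"wx": 0,"wy": 0,"wz": -38.5}
    - {"fingers": 6.5,"x": 37.5,"y": 29.7,"z": 4.2,"wx": 0,"wy": 0,"wz": -38.5}
    - {"fingers": 6.5,"x": 37.5,"y": 29.7,"z": 4.2,"wx": 0,"wy": 0,"wz": -38.5}
    - {"fingers": 6.5,"x": 37.5,"y": 29.7,"z": 4.2,"wx": 0,"wy": 0,"wz": -38.5}
    - {"fingers": 6.5,"x": 37.5,"y": 29.7,"z": 4.2,"wx": 0,"wy": 0,"wz": -38.5}

```text
time_s: 13.0
ee_pos: [364.3, -335.4, 198.3]
ee_rot: [-179.8, -0.3, -50.0]
force: [0.8, -0.1, -1.5]
gripper_width: 65.0
```

Emit:
apply_moves:
  plan:
    - {"fingers": 6.5,"x": 0,"y": 0,"z": 0,"wx": 0,"wy": 0,"wz": 0}

```text
time_s: 13.1
ee_pos: [360.6, -338.8, 197.1]
ee_rot: [-179.9, -0.2, -50.4]
force: [0.6, 0.7, -0.1]
gripper_width: 65.3
```

```bash
python3 -c "
from h import *
to(312,-406,190,-50)"
```

```text
t 13.1 pos [ 360.6 -338.8  197.1] rot [-179.9   -0.2  -50.4] w 65.3 F [ 0.6  0.7 -0.1] q [-45.  12. 101.   0.  67.   6.]
cm [2.08 8.03 0.7 ] deg [-0.1 -0.2 -0.4]
```

Emit:
apply_moves:
  plan:
    - {"fingers": 6.5,"x": 2.1,"y": 8.0,"z": 0.7,"wx": 0,"wy": 0,"wz": -0.4}
    - {"fingers": 6.5,"x": 2.1,"y": 8.0,"z": 0.7,"wx": 0,"wy": 0,"wz": -0.4}
    - {"fingers": 6.5,"x": 2.1,"y": 8.0,"z": 0.7,"wx": 0,"wy": 0,"wz": -0.4}
    - {"fingers": 6.5,"x": 2.1,"y": 8.0,"z": 0.7,"wx": 0,"wy": 0,"wz": -0.4}

```text
time_s: 13.5
ee_pos: [312.4, -405.6, 189.3]
ee_rot: [-179.9, -0.1, -50.1]
force: [-0.3, -0.1, -1.3]
gripper_width: 65.2
```

```bash
python3 -c "
from h import *
im=caps();save(im,'w10.png'); to(312,-406,190,-50)"
```

```text
cap [499, 0, 19, 5, 53] [508.2   1.4] z43 [ 585. -427.] z102 [ 541. -414.] z167 [ 496. -401.]
cap [192, 61, 35, 35, 743] [208.3  77.7] z43 [ 324. -236.] z102 [ 332. -261.] z167 [ 339. -286.]
cap [309, 123, 28, 22, 543] [321.9 133.5] z43 [ 357. -367.] z102 [ 358. -366.] z167 [ 359. -365.]
cap [474, 156, 26, 27, 427] [488.3 170. ] z43 [ 450. -540.] z102 [ 432. -505.] z167 [ 415. -469.]
t 13.55 pos [ 312.9 -405.2  189.6] rot [-1.799e+02 -1.000e-01 -5.000e+01] w 65.1 F [-0.9  0.5 -1.2] q [-54.  14. 100.   0.  66.  -4.]
cm [ 0.01  0.12 -0.04] deg [-0.1 -0.1  0. ]
```

View pics/w10.png

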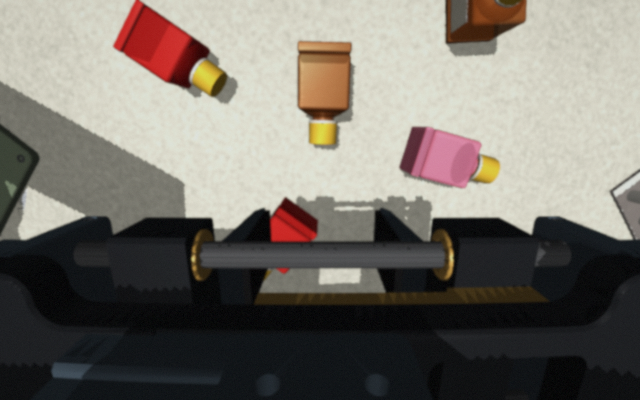

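```bash
python3 -c "
from h import *
T,s=pose()
P=pix('wrist',[[322,123],[322,145],[324.5,44],[324,114],[298,80],[351,80],[293,200],[270,230],[317,222]],[43,27,54,54,54,54,54,54,54]);Q=(P-T[:3,3])@T[:3,:3];print(Q.round(1))"
```

```text
[[  -1.   -69.2  146.7]
 [  -1.   -44.6  162.6]
 [   1.5 -145.5  135.9]
 [   1.1  -78.2  135.7]
 [ -25.3 -111.6  135.7]
 [  28.4 -111.6  135.8]
 [ -33.2   13.9  135.5]
 [ -60.3   49.3  135.3]
 [  -6.7   39.6  135.5]]
```

Emit:
apply_moves:
  plan:
    - {"fingers": 6.5,"x": 0,"y": -5.3,"z": 3,"wx": -0.1,"wy": 0,"wz": 1}
    - {"fingers": 6.5,"x": 0,"y": -5.3,"z": 8,"wx": -0.1,"wy": 0,"wz": 1}
    - {"fingers": 6.5,"x": 0,"y": -5.3,"z": 13,"wx": -0.1,"wy": 0,"wz": 1}
    - {"fingers": 6.5,"x": 0,"y": -5.3,"z": 16,"wx": -0.1,"wy": 0,"wz": 1}
    - {"fingers": 6.5,"x": 0,"y": -5.3,"z": 18,"wx": -0.1,"wy": 0,"wz": 1}
    - {"fingers": 6.5,"x": 0,"y": -5.3,"z": 18,"wx": -0.1,"wy": 0,"wz": 1}
    - {"fingers": 5,"x": 0,"y": -5.3,"z": 18,"wx": -0.1,"wy": 0,"wz": 1}
  newtons: 4

```text
time_s: 14.25
ee_pos: [355.0, -370.6, 10.1]
ee_rot: [-180.0, -0.1, -50.9]
force: [0.3, -0.8, 0.1]
gripper_width: 59.3
```

Emit:
apply_moves:
  plan:
    - {"fingers": 2.0,"x": 0,"y": 0,"z": 0.1,"wx": 0,"wy": 0,"wz": 0}
    - {"fingers": 2.0,"x": 0,"y": 0,"z": 0.1,"wx": 0,"wy": 0,"wz": 0}
    - {"fingers": 2.0,"x": 0,"y": 0,"z": 0.1,"wx": 0,"wy": 0,"wz": 0}
    - {"fingers": 2.0,"x": 0,"y": 0,"z": 0.1,"wx": 0,"wy": 0,"wz": 0}
    - {"fingers": 2.0,"x": 0,"y": 0,"z": 0.1,"wx": 0,"wy": 0,"wz": 0}
    - {"fingers": 2.0,"x": 0,"y": 0,"z": 0.1,"wx": 0,"wy": 0,"wz": 0}

```text
time_s: 14.85
ee_pos: [355.2, -371.0, 9.8]
ee_rot: [-180.0, -0.2, -50.9]
force: [-0.3, -0.7, 4.5]
gripper_width: 31.7
```

```bash
python3 -c "
from h import *
to(312,-406,190,-50)"
```

```text
t 14.85 pos [ 355.2 -371.     9.8] rot [-180.    -0.2  -50.9] w 31.7 F [-0.3 -0.7  4.5] q [-48.  26. 113.   0.  41.   3.]
cm [  0.05   5.55 -18.02] deg [-0.  -0.2 -0.9]
```

Emit:
apply_moves:
  plan:
    - {"fingers": 2.0,"x": 0,"y": -0.5,"z": -2,"wx": 0,"wy": 0,"wz": 0}
    - {"fingers": 2.0,"x": 0,"y": -2,"z": -4,"wx": 0,"wy": 0,"wz": 0}
    - {"fingers": 2.0,"x": 0,"y": -4,"z": -6,"wx": 0,"wy": 0,"wz": 0}
    - {"fingers": 2.0,"x": 0,"y": -6,"z": -7,"wx": 0,"wy": 0,"wz": 0}
    - {"fingers": 2.0,"x": 0,"y": -7,"z": -8,"wx": 0,"wy": 0,"wz": 0}
    - {"fingers": 2.0,"x": 0,"y": -7,"z": -10,"wx": 0,"wy": 0,"wz": 0}
    - {"fingers": 2.0,"x": 0,"y": -7,"z": -13,"wx": 0,"wy": 0,"wz": 0}
    - {"fingers": 2.0,"x": 0,"y": -7,"z": -13,"wx": 0,"wy": 0,"wz": 0}

```text
time_s: 15.65
ee_pos: [410.8, -328.1, 142.6]
ee_rot: [-179.9, -0.6, -50.9]
force: [1.0, -0.7, -2.1]
gripper_width: 31.9
```

```bash
python3 -c "
from h import *
im=cams.grab_frame('wrist');save(im,'w11.png'); to(497,-25,190,-88.6)"
```

```text
t 15.7 pos [ 409.7 -327.3  140.7] rot [-180.    -0.3  -50.9] w 32.0 F [-0.4 -0.1 -2. ] q [-40.  17. 103.  -0.  60.  11.]
cm [-17.93 -25.84  -5.02] deg [-0.2 -0.3 37.7]
```

View pics/w11.png

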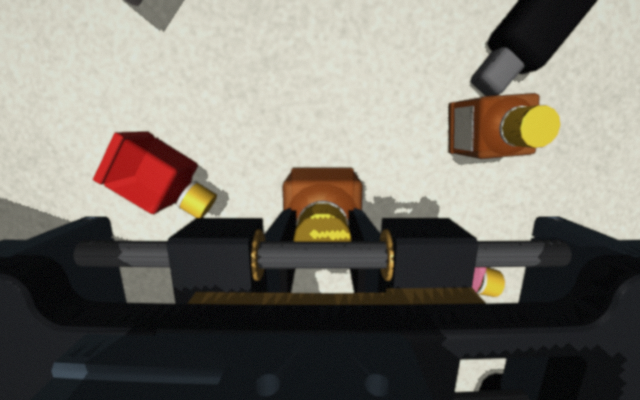

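Emit:
apply_moves:
  plan:
    - {"fingers": 2.0,"x": -2,"y": -3,"z": -4,"wx": 0,"wy": 0,"wz": 5}
    - {"fingers": 2.0,"x": -17.9,"y": -25.8,"z": -6,"wx": 0,"wy": 0,"wz": 37.7}
    - {"fingers": 2.0,"x": -17.9,"y": -25.8,"z": -6,"wx": 0,"wy": 0,"wz": 37.7}
    - {"fingers": 2.0,"x": -17.9,"y": -25.8,"z": -6,"wx": 0,"wy": 0,"wz": 37.7}
    - {"fingers": 2.0,"x": -17.9,"y": -25.8,"z": -5,"wx": 0,"wy": 0,"wz": 37.7}
    - {"fingers": 2.0,"x": -17.9,"y": -25.8,"z": -5,"wx": 0,"wy": 0,"wz": 37.7}
    - {"fingers": 2.0,"x": -17.9,"y": -25.8,"z": -5,"wx": 0,"wy": 0,"wz": 37.7}
    - {"fingers": 2.0,"x": -17.9,"y": -25.8,"z": -5,"wx": 0,"wy": 0,"wz": 37.7}
  newtons: 8

```text
time_s: 16.5
ee_pos: [496.8, -20.7, 187.7]
ee_rot: [-179.9, -0.1, -88.3]
force: [-0.5, -0.4, -2.9]
gripper_width: 31.8
```

```bash
python3 -c "
from h import *
im=cams.grab_frame('wrist');save(im,'w12.png'); to(497,-25,143,-88.6)"
```

```text
t 16.55 pos [496.5 -22.6 187.8] rot [-179.9   -0.2  -88.3] w 31.7 F [ 0.4  0.1 -2.3] q [ -4.  12. 102.  -0.  66.  85.]
cm [ 0.23 -0.03  4.48] deg [-0.1 -0.2  0.3]
```

View pics/w12.png

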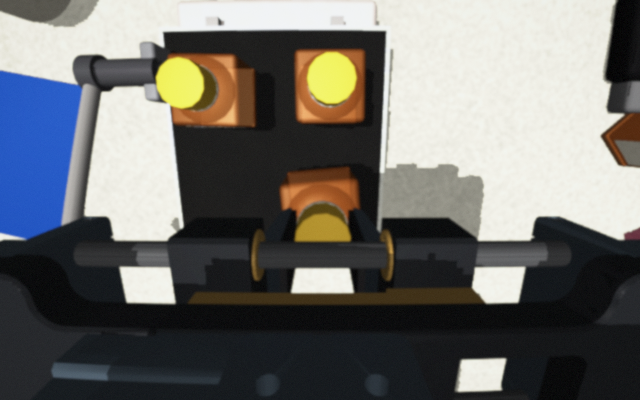

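Emit:
apply_moves:
  plan:
    - {"fingers": 2.0,"x": 0.2,"y": 0,"z": 2,"wx": 0,"wy": 0,"wz": 0}
    - {"fingers": 2.0,"x": 0.2,"y": 0,"z": 3.5,"wx": 0,"wy": 0,"wz": 0}
    - {"fingers": 2.0,"x": 0.2,"y": 0,"z": 4.2,"wx": 0,"wy": 0,"wz": 0}
    - {"fingers": 2.0,"x": 0.2,"y": 0,"z": 4.5,"wx": 0,"wy": 0,"wz": 0}
    - {"fingers": 2.0,"x": 0.2,"y": 0,"z": 4.7,"wx": 0,"wy": 0,"wz": 0}
    - {"fingers": 2.0,"x": 0.2,"y": 0,"z": 4.8,"wx": 0,"wy": 0,"wz": 0}
    - {"fingers": 2.0,"x": 0.2,"y": 0,"z": 4.8,"wx": 0,"wy": 0,"wz": 0}
  newtons: 5

```text
time_s: 17.25
ee_pos: [496.7, -25.6, 140.7]
ee_rot: [-179.9, -0.2, -88.4]
force: [-3.2, 0.9, 4.3]
gripper_width: 31.7
```

Emit:
apply_moves:
  plan:
    - {"fingers": 6.0,"x": 0,"y": 0,"z": 0,"wx": 0,"wy": 0,"wz": 0}
    - {"fingers": 6.0,"x": 0,"y": 0,"z": 0,"wx": 0,"wy": 0,"wz": 0}
    - {"fingers": 6.0,"x": 0,"y": 0,"z": 0,"wx": 0,"wy": 0,"wz": 0}
    - {"fingers": 6.0,"x": 0,"y": 0,"z": 0,"wx": 0,"wy": 0,"wz": 0}
    - {"fingers": 6.0,"x": 0,"y": 0,"z": -2,"wx": 0,"wy": 0,"wz": 0}
    - {"fingers": 6.0,"x": 0,"y": 0,"z": -6,"wx": 0,"wy": 0,"wz": 0}
    - {"fingers": 6.0,"x": 0,"y": 0,"z": -8,"wx": 0,"wy": 0,"wz": 0}
    - {"fingers": 6.0,"x": 0,"y": 0,"z": -8,"wx": 0,"wy": 0,"wz": 0}

```text
time_s: 18.05
ee_pos: [498.5, -25.5, 223.7]
ee_rot: [-179.5, -0.2, -88.4]
force: [0.3, 0.2, 1.0]
gripper_width: 60.1
```

```bash
python3 -c "
from h import *
im=cams.grab_frame('wrist');save(im,'w13.png');to(521,-453,200,-48)"
```

```text
t 18.1 pos [497.2 -25.4 221.6] rot [-179.7   -0.2  -88.4] w 59.8 F [ 0.1 -0.1 -0.1] q [-4. 11. 99. -0. 70. 84.]
cm [42.8  -1.19  2.33] deg [ -0.2  -0.3 -40.4]
```

View pics/w13.png

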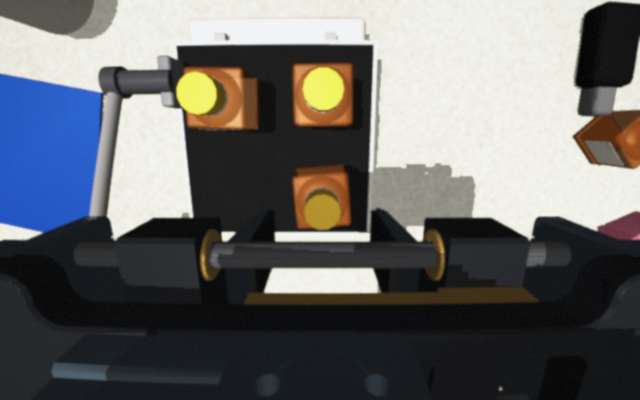

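Emit:
apply_moves:
  plan:
    - {"fingers": 6.5,"x": 42.8,"y": -1.2,"z": 1,"wx": 0,"wy": 0,"wz": -40}
    - {"fingers": 6.5,"x": 42.8,"y": -1.2,"z": 1,"wx": 0,"wy": 0,"wz": -40}
    - {"fingers": 6.5,"x": 42.8,"y": -1.2,"z": 1,"wx": 0,"wy": 0,"wz": -40}
    - {"fingers": 6.5,"x": 42.8,"y": -1.2,"z": 1,"wx": 0,"wy": 0,"wz": -40}
    - {"fingers": 6.5,"x": 42.8,"y": -1.2,"z": 2.3,"wx": 0,"wy": 0,"wz": -40}
    - {"fingers": 6.5,"x": 42.8,"y": -1.2,"z": 2.3,"wx": 0,"wy": 0,"wz": -40}
    - {"fingers": 6.5,"x": 42.8,"y": -1.2,"z": 2.3,"wx": 0,"wy": 0,"wz": -40}
    - {"fingers": 6.5,"x": 42.8,"y": -1.2,"z": 2.3,"wx": 0,"wy": 0,"wz": -40}

```text
time_s: 18.9
ee_pos: [517.5, -405.1, 201.3]
ee_rot: [-180.0, -0.1, -48.4]
force: [-0.1, -0.2, -0.3]
gripper_width: 65.2
```

```bash
python3 -c "
from h import *
to(521,-453,200,-48)"
```

```text
t 18.9 pos [ 517.5 -405.1  201.3] rot [-1.80e+02 -1.00e-01 -4.84e+01] w 65.2 F [-0.1 -0.2 -0.3] q [-39.  26.  79.   0.  75.   9.]
cm [3.82 2.91 0.14] deg [-0.  -0.1 -0.4]
```

Emit:
apply_moves:
  plan:
    - {"fingers": 6.5,"x": 3.8,"y": 2.9,"z": 0.1,"wx": 0,"wy": 0,"wz": 0}
    - {"fingers": 6.5,"x": 3.8,"y": 2.9,"z": 0.1,"wx": 0,"wy": 0,"wz": 0}
    - {"fingers": 6.5,"x": 3.8,"y": 2.9,"z": 0.1,"wx": 0,"wy": 0,"wz": 0}

```text
time_s: 19.2
ee_pos: [519.9, -453.0, 197.3]
ee_rot: [-180.0, 0.2, -48.5]
force: [-0.9, 0.1, 0.0]
gripper_width: 65.0
```

```bash
python3 -c "
from h import *
im=caps();save(im,'w14.png'); to(566,-413,72,-48)"
```

```text
cap [305, 114, 35, 35, 970] [322.4 131. ] z43 [ 565. -411.] z102 [ 566. -411.] z167 [ 567. -410.]
cap [70, 170, 35, 29, 536] [ 85.2 183.3] z43 [ 328. -234.] z102 [ 374. -268.] z167 [ 422. -302.]
cap [327, 268, 19, 11, 162] [336.7 272.7] z43 [ 445. -542.] z102 [ 469. -516.] z167 [ 493. -490.]
t 19.25 pos [ 520.2 -452.   198.2] rot [-1.80e+02  1.00e-01 -4.85e+01] w 65.2 F [ 0.1 -0.3  0.6] q [-42.  29.  74.   0.  77.   6.]
cm [ 0.14 -6.   12.62] deg [-0.   0.1 -0.5]
```

View pics/w14.png

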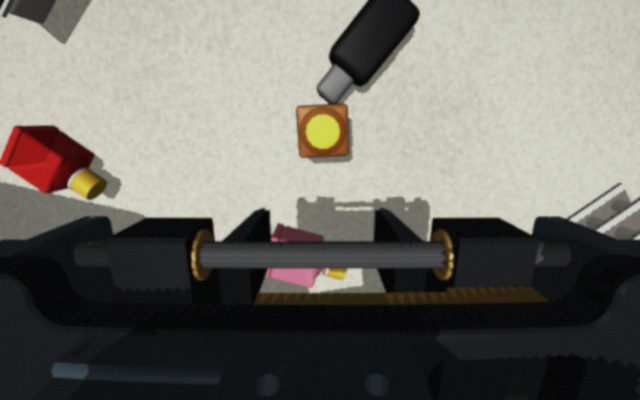

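Emit:
apply_moves:
  plan:
    - {"fingers": 6.5,"x": 0,"y": -6.1,"z": 2,"wx": 0,"wy": 0,"wz": 0}
    - {"fingers": 6.5,"x": 0,"y": -6.1,"z": 5,"wx": 0,"wy": 0,"wz": 0}
    - {"fingers": 6.5,"x": 0,"y": -6.1,"z": 9,"wx": 0,"wy": 0,"wz": 0}
    - {"fingers": 6.5,"x": 0,"y": -6.1,"z": 12.4,"wx": 0,"wy": 0,"wz": 0}
    - {"fingers": 6.5,"x": 0,"y": -6.1,"z": 12.4,"wx": 0,"wy": 0,"wz": 0}
    - {"fingers": 6.5,"x": 0,"y": -6.1,"z": 12.4,"wx": 0,"wy": 0,"wz": 0}
  newtons: 20

```text
time_s: 19.85
ee_pos: [566.1, -410.1, 75.0]
ee_rot: [-180.0, 0.1, -48.4]
force: [-0.1, -0.2, 0.9]
gripper_width: 64.9
```

Emit:
apply_moves:
  plan:
    - {"fingers": 2.0,"x": 0,"y": 0,"z": 0,"wx": 0,"wy": 0,"wz": 0}
    - {"fingers": 2.0,"x": 0,"y": 0,"z": 0,"wx": 0,"wy": 0,"wz": 0}
    - {"fingers": 2.0,"x": 0,"y": 0,"z": 0,"wx": 0,"wy": 0,"wz": 0}
    - {"fingers": 2.0,"x": 0,"y": 0,"z": 0,"wx": 0,"wy": 0,"wz": 0}
    - {"fingers": 2.0,"x": 0,"y": 0,"z": 0,"wx": 0,"wy": 0,"wz": 0}
    - {"fingers": 2.0,"x": 0,"y": 0,"z": 0,"wx": 0,"wy": 0,"wz": 0}

```text
time_s: 20.45
ee_pos: [566.4, -410.5, 75.6]
ee_rot: [-179.9, 0.0, -48.4]
force: [-0.3, -0.3, 2.3]
gripper_width: 31.7
```

```bash
python3 -c "
from h import *
to(496,72,280,-88.6)"
```

```text
t 20.45 pos [ 566.4 -410.5   75.6] rot [-179.9    0.   -48.4] w 31.7 F [-0.3 -0.3  2.3] q [-37.  35.  82.   0.  63.  11.]
cm [-40.78 -26.8  -20.38] deg [-0.   0.1 40.2]
```

Emit:
apply_moves:
  plan:
    - {"fingers": 2.0,"x": 0,"y": 0,"z": -4,"wx": 0,"wy": 0,"wz": 0}
    - {"fingers": 2.0,"x": 0,"y": 0,"z": -9,"wx": 0,"wy": 0,"wz": 0}
    - {"fingers": 2.0,"x": -3,"y": -2,"z": -14,"wx": 0,"wy": 0,"wz": 3}
    - {"fingers": 2.0,"x": -8,"y": -5,"z": -18,"wx": 0,"wy": 0,"wz": 10}
    - {"fingers": 2.0,"x": -20,"y": -13,"z": -21,"wx": 0,"wy": 0,"wz": 20}
    - {"fingers": 2.0,"x": -40.8,"y": -26.8,"z": -21,"wx": 0,"wy": 0,"wz": 40}
    - {"fingers": 2.0,"x": -40.8,"y": -26.8,"z": -21,"wx": 0,"wy": 0,"wz": 40}
    - {"fingers": 2.0,"x": -40.8,"y": -26.8,"z": -21,"wx": 0,"wy": 0,"wz": 40}

```text
time_s: 21.25
ee_pos: [526.2, -146.0, 264.4]
ee_rot: [179.9, 0.1, -88.7]
force: [1.7, 0.1, -2.7]
gripper_width: 31.8
```

```bash
python3 -c "
from h import *
to(496,71,250,-88.6)"
```

```text
t 21.25 pos [ 526.2 -146.   264.4] rot [ 1.799e+02  1.000e-01 -8.870e+01] w 31.8 F [ 1.7  0.1 -2.7] q [-17.  14.  88.   0.  78.  72.]
cm [-21.76   2.51   1.49] deg [ 0.1  0.1 -0.1]
```

Emit:
apply_moves:
  plan:
    - {"fingers": 2.0,"x": -21.8,"y": 2.5,"z": -1.5,"wx": 0,"wy": 0,"wz": 0}
    - {"fingers": 2.0,"x": -21.8,"y": 2.5,"z": -1.5,"wx": 0,"wy": 0,"wz": 0}
    - {"fingers": 2.0,"x": -21.8,"y": 2.5,"z": -1.5,"wx": 0,"wy": 0,"wz": 0}
    - {"fingers": 2.0,"x": -21.8,"y": 2.5,"z": -1.5,"wx": 0,"wy": 0,"wz": 0}
    - {"fingers": 2.0,"x": -21.8,"y": 2.5,"z": -1.5,"wx": 0,"wy": 0,"wz": 0}
    - {"fingers": 2.0,"x": -21.8,"y": 2.5,"z": 1,"wx": 0,"wy": 0,"wz": 0}
    - {"fingers": 2.0,"x": -21.8,"y": 2.5,"z": 5,"wx": 0,"wy": 0,"wz": 0}
    - {"fingers": 2.0,"x": -21.8,"y": 2.5,"z": 7,"wx": 0,"wy": 0,"wz": 0}

```text
time_s: 22.05
ee_pos: [493.5, 71.6, 191.6]
ee_rot: [179.6, 0.1, -88.6]
force: [-0.3, -0.1, -3.2]
gripper_width: 31.5
```

```bash
python3 -c "
from h import *
im=cams.grab_frame('wrist');save(im,'w15.png');to(496,71,143,-88.6)"
```

```text
t 22.1 pos [492.1  71.3 189.1] rot [ 1.793e+02  1.000e-01 -8.860e+01] w 31.8 F [-2.1 -1.  -5.3] q [  7.  13. 101.   0.  67.  95.]
cm [ 0.04 -0.45  4.6 ] deg [ 0.7  0.1 -0. ]
```

View pics/w15.png

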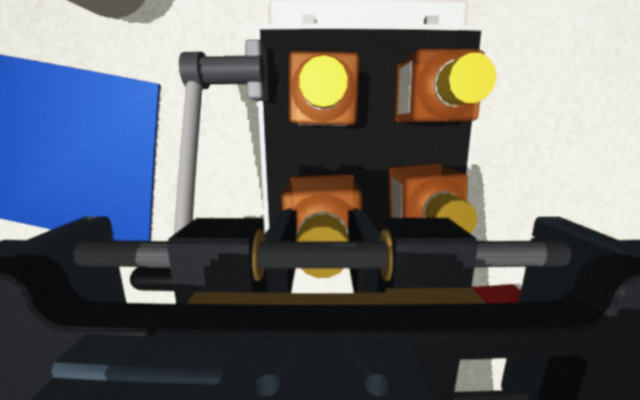

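Emit:
apply_moves:
  plan:
    - {"fingers": 2.0,"x": 0,"y": -0.4,"z": 1.5,"wx": 0.6,"wy": 0,"wz": 0}
    - {"fingers": 2.0,"x": 0,"y": -0.4,"z": 3,"wx": 0.6,"wy": 0,"wz": 0}
    - {"fingers": 2.0,"x": 0,"y": -0.4,"z": 4.2,"wx": 0.6,"wy": 0,"wz": 0}
    - {"fingers": 2.0,"x": 0,"y": -0.4,"z": 4.5,"wx": 0.6,"wy": 0,"wz": 0}
    - {"fingers": 2.0,"x": 0,"y": -0.4,"z": 4.7,"wx": 0.6,"wy": 0,"wz": 0}
    - {"fingers": 2.0,"x": 0,"y": -0.4,"z": 4.8,"wx": 0.6,"wy": 0,"wz": 0}
    - {"fingers": 2.0,"x": 0,"y": -0.4,"z": 4.8,"wx": 0.6,"wy": 0,"wz": 0}
  newtons: 10

```text
time_s: 22.8
ee_pos: [495.9, 71.4, 141.6]
ee_rot: [180.0, 0.1, -88.7]
force: [-0.1, -0.2, -2.4]
gripper_width: 31.8
```

Emit:
apply_moves:
  plan:
    - {"fingers": 2.0,"x": 0,"y": 0,"z": 0.1,"wx": 0,"wy": 0,"wz": 0}
    - {"fingers": 2.0,"x": 0,"y": 0,"z": 0.2,"wx": 0,"wy": 0,"wz": 0}
    - {"fingers": 2.0,"x": 0,"y": 0,"z": 0.2,"wx": 0,"wy": 0,"wz": 0}

```text
time_s: 23.1
ee_pos: [496.3, 71.3, 140.5]
ee_rot: [-180.0, 0.1, -88.6]
force: [-1.3, -1.6, 1.7]
gripper_width: 31.4
```

Emit:
apply_moves:
  plan:
    - {"fingers": 5.5,"x": 0,"y": 0,"z": 0,"wx": 0,"wy": 0,"wz": 0}
    - {"fingers": 5.5,"x": 0,"y": 0,"z": 0,"wx": 0,"wy": 0,"wz": 0}
    - {"fingers": 5.5,"x": 0,"y": 0,"z": 0,"wx": 0,"wy": 0,"wz": 0}
    - {"fingers": 5.5,"x": 0,"y": 0,"z": 0,"wx": 0,"wy": 0,"wz": 0}
    - {"fingers": 5.5,"x": 0,"y": 0,"z": -2,"wx": 0,"wy": 0,"wz": 0}
    - {"fingers": 5.5,"x": 0,"y": 0,"z": -6,"wx": 0,"wy": 0,"wz": 0}
    - {"fingers": 5.5,"x": 0,"y": 0,"z": -8,"wx": 0,"wy": 0,"wz": 0}
    - {"fingers": 0,"x": 0,"y": 0,"z": -8,"wx": 0,"wy": 0,"wz": 0}

```text
time_s: 23.9
ee_pos: [498.2, 71.5, 223.5]
ee_rot: [-179.6, 0.1, -88.6]
force: [0.5, -0.7, -1.0]
gripper_width: 49.5
```

```bash
python3 -c "
from h import *
im=cams.grab_frame('wrist');save(im,'w16.png');to(441,200,240,-88.6)"
```

```text
t 23.95 pos [496.9  71.3 221.4] rot [-1.798e+02  1.000e-01 -8.860e+01] w 45.8 F [ 0.1 -0.5 -0.7] q [ 7. 11. 98.  0. 70. 95.]
cm [-13.     5.28  -1.86] deg [-0.2  0.1 -0. ]
```

View pics/w16.png

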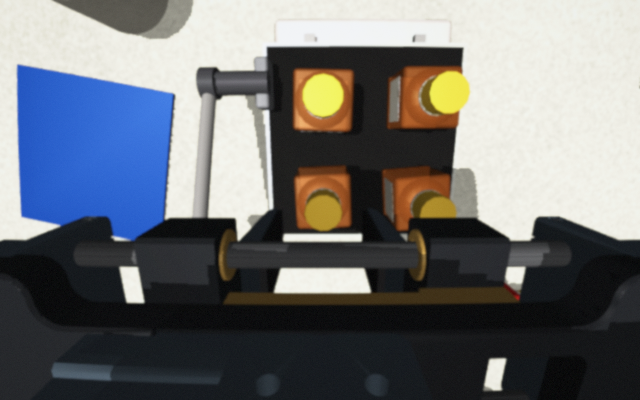

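Emit:
apply_moves:
  plan:
    - {"fingers": 0,"x": -12,"y": 5.5,"z": -1.9,"wx": 0,"wy": 0,"wz": 0}
    - {"fingers": 0,"x": -12,"y": 5.5,"z": -1.9,"wx": 0,"wy": 0,"wz": 0}
    - {"fingers": 0,"x": -12,"y": 5.5,"z": -1.9,"wx": 0,"wy": 0,"wz": 0}
    - {"fingers": 0,"x": -12,"y": 5.5,"z": -1.9,"wx": 0,"wy": 0,"wz": 0}
    - {"fingers": 0,"x": -12,"y": 5.5,"z": -1,"wx": 0,"wy": 0,"wz": 0}
    - {"fingers": 0,"x": -12,"y": 5.5,"z": 1,"wx": 0,"wy": 0,"wz": 0}
    - {"fingers": 0,"x": -12,"y": 5.5,"z": 3,"wx": 0,"wy": 0,"wz": 0}

```text
time_s: 24.65
ee_pos: [439.1, 188.6, 189.2]
ee_rot: [-179.9, -0.0, -88.7]
force: [0.4, -0.4, 0.2]
gripper_width: 0.5
```

```bash
python3 -c "
from h import *
im=cams.grab_frame('scene');save(im,'s17.png',(230,80,430,260),3.5);im=cams.grab_frame('top');save(im,'t17.png',(180,100,420,280),3.3);to(440,190,170,-88.6)"
```

```text
t 24.75 pos [437.1 187.8 187.4] rot [ 1.797e+02 -1.000e-01 -8.870e+01] w 0.6 F [0.  0.  0.2] q [ 22.  11. 104.  -0.  65. 111.]
cm [-0.21 -0.3   1.74] deg [ 0.3 -0.1 -0.1]
```

View pics/s17.png

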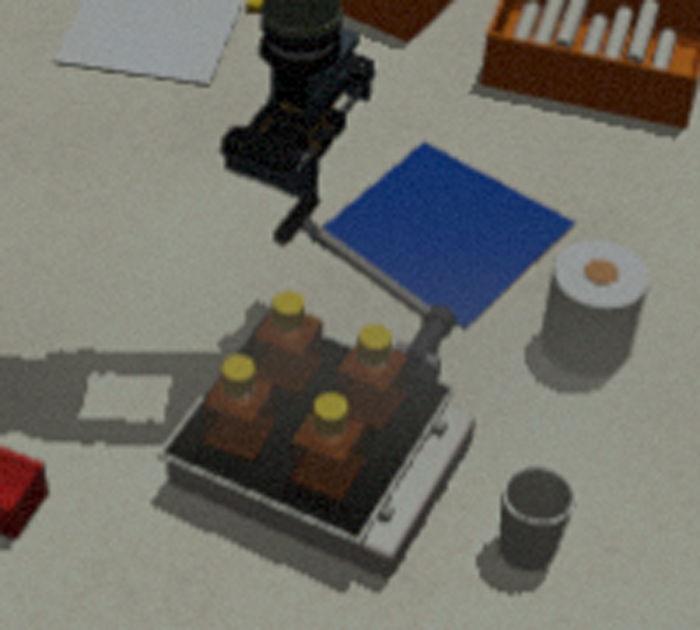

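View pics/t17.png

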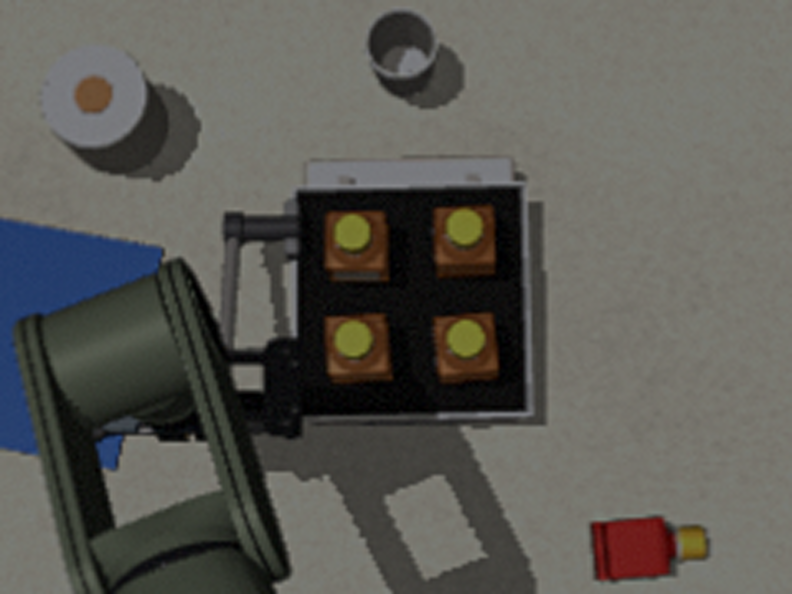

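Emit:
apply_moves:
  plan:
    - {"fingers": 0,"x": -0.3,"y": -0.3,"z": 1.0,"wx": 0.3,"wy": 0,"wz": 0}
    - {"fingers": 0,"x": -0.3,"y": -0.3,"z": 1.8,"wx": 0.3,"wy": 0,"wz": 0}
    - {"fingers": 0,"x": -0.3,"y": -0.1,"z": 3,"wx": 0.3,"wy": 0,"wz": 0}
    - {"fingers": 0,"x": -0.3,"y": 0.1,"z": 4.5,"wx": 0.3,"wy": 0,"wz": 0}
    - {"fingers": 0,"x": -0.3,"y": 0.3,"z": 6,"wx": 0.3,"wy": 0,"wz": 0}

```text
time_s: 25.25
ee_pos: [431.9, 190.3, 127.3]
ee_rot: [179.8, -0.1, -88.8]
force: [-5.6, -0.2, 7.9]
gripper_width: 0.1
```

Emit:
apply_moves:
  plan:
    - {"fingers": 0,"x": 0,"y": 0.1,"z": 1.5,"wx": 0,"wy": 0,"wz": 0}
    - {"fingers": 0,"x": 0,"y": 0.2,"z": 3,"wx": 0,"wy": 0,"wz": 0}
    - {"fingers": 0,"x": 0,"y": 0.2,"z": 4.5,"wx": 0,"wy": 0,"wz": 0}
    - {"fingers": 0,"x": 0,"y": 0.2,"z": 5.6,"wx": 0,"wy": 0,"wz": 0}
    - {"fingers": 0,"x": 0,"y": 0.2,"z": 6.1,"wx": 0,"wy": 0,"wz": 0}
    - {"fingers": 0,"x": 0,"y": 0.2,"z": 6.1,"wx": 0,"wy": 0,"wz": 0}
    - {"fingers": 0,"x": 0,"y": 0.2,"z": 6.1,"wx": 0,"wy": 0,"wz": 0}

```text
time_s: 25.95
ee_pos: [429.5, 190.2, 66.8]
ee_rot: [179.8, -0.1, -88.8]
force: [-3.3, 1.5, 7.0]
gripper_width: 0.9
```

```bash
python3 -c "
from h import *
im=cams.grab_frame('scene');save(im,'s18.png',(230,80,430,260),3.5);to(440,190,66,-88.6)"
```

```text
t 26.0 pos [429.5 190.2  66.9] rot [ 1.798e+02 -1.000e-01 -8.880e+01] w 0.5 F [-3.5  0.3  7.2] q [ 23.  18. 115.  -0.  48. 111.]
cm [ 0.04 -1.05  0.08] deg [ 0.2 -0.1 -0.2]
```

View pics/s18.png

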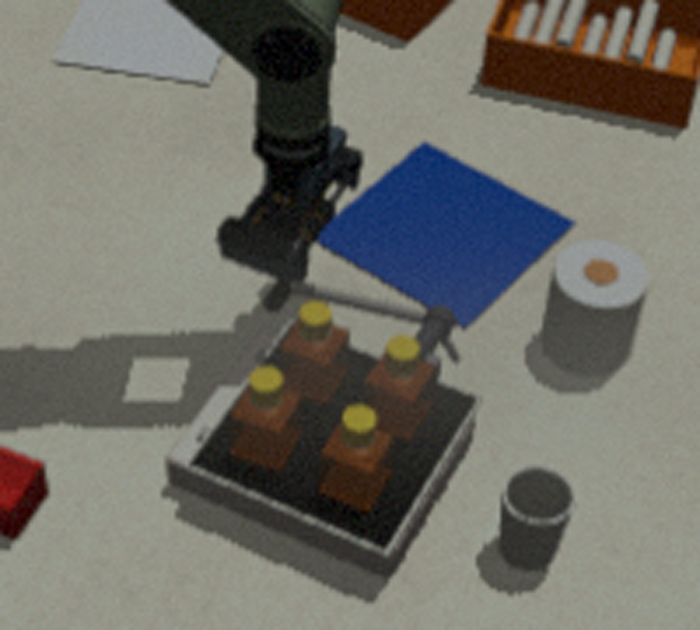

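Emit:
apply_moves:
  plan:
    - {"fingers": 0,"x": 0,"y": 0,"z": -1.5,"wx": 0,"wy": 0,"wz": 0}
    - {"fingers": 0,"x": 0,"y": 0,"z": -3,"wx": 0,"wy": 0,"wz": 0}
    - {"fingers": 0,"x": 0,"y": 0,"z": -4.5,"wx": 0,"wy": 0,"wz": 0}
    - {"fingers": 0,"x": 0,"y": -0.2,"z": -6,"wx": 0,"wy": 0,"wz": 0}
    - {"fingers": 0,"x": 0,"y": -0.4,"z": -7.5,"wx": 0,"wy": 0,"wz": 0}
    - {"fingers": 0,"x": 0,"y": -0.7,"z": -9,"wx": 0,"wy": 0,"wz": 0}
    - {"fingers": 0,"x": 0,"y": -1.0,"z": -10.5,"wx": 0,"wy": 0,"wz": 0}
    - {"fingers": 0,"x": 0,"y": -1.0,"z": -11.5,"wx": 0,"wy": 0,"wz": 0}

```text
time_s: 26.8
ee_pos: [440.9, 190.8, 182.8]
ee_rot: [179.9, -0.1, -88.8]
force: [0.9, 0.5, -0.0]
gripper_width: 0.6
```

Emit:
apply_moves:
  plan:
    - {"fingers": 0,"x": 0,"y": 0,"z": 0,"wx": 0,"wy": 0,"wz": 0}
    - {"fingers": 0,"x": 0,"y": 0,"z": 0,"wx": 0,"wy": 0,"wz": 0}

```text
time_s: 27.0
ee_pos: [440.7, 190.6, 182.5]
ee_rot: [179.9, -0.1, -88.8]
force: [1.3, -0.2, -0.5]
gripper_width: 0.2
```

```bash
python3 -c "
from h import *
im=cams.grab_frame('scene');save(im,'s19.png',(230,80,430,260),3.5);to(440,190,66,-88.6)"
```

```text
t 27.05 pos [440.4 190.5 182.1] rot [ 1.798e+02 -1.000e-01 -8.880e+01] w 0.5 F [ 0.5 -0.  -0.5] q [ 22.  11. 104.  -0.  65. 111.]
cm [ 0.03  0.   11.61] deg [ 0.2 -0.1 -0.2]
```

View pics/s19.png

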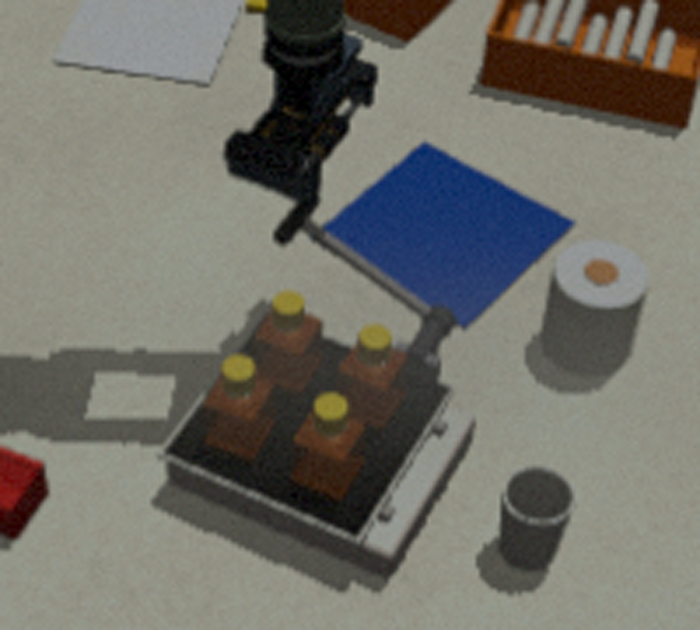

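Emit:
apply_moves:
  plan:
    - {"fingers": 0,"x": 0,"y": 0,"z": 1.2,"wx": 0,"wy": 0,"wz": 0}
    - {"fingers": 0,"x": 0,"y": 0.2,"z": 2.7,"wx": 0,"wy": 0,"wz": 0}
    - {"fingers": 0,"x": 0,"y": 0.5,"z": 4.2,"wx": 0,"wy": 0,"wz": 0}
    - {"fingers": 0,"x": 0,"y": 0.8,"z": 5.7,"wx": 0,"wy": 0,"wz": 0}
    - {"fingers": 0,"x": 0,"y": 1.0,"z": 7.2,"wx": 0,"wy": 0,"wz": 0}
    - {"fingers": 0,"x": 0,"y": 1.0,"z": 8.7,"wx": 0,"wy": 0,"wz": 0}
    - {"fingers": 0,"x": 0,"y": 1.0,"z": 10.2,"wx": 0,"wy": 0,"wz": 0}
    - {"fingers": 0,"x": 0,"y": 1.0,"z": 11.4,"wx": 0,"wy": 0,"wz": 0}

```text
time_s: 27.85
ee_pos: [428.2, 189.9, 67.4]
ee_rot: [179.6, -0.1, -88.9]
force: [-2.8, -0.0, 9.6]
gripper_width: 0.6
```

Emit:
apply_moves:
  plan:
    - {"fingers": 0,"x": 0,"y": 0,"z": 0.2,"wx": 0,"wy": 0,"wz": 0}
    - {"fingers": 0,"x": 0,"y": 0,"z": 0.2,"wx": 0,"wy": 0,"wz": 0}
    - {"fingers": 0,"x": 0,"y": 0,"z": 0.2,"wx": 0,"wy": 0,"wz": 0}

```text
time_s: 28.15
ee_pos: [428.4, 189.9, 65.5]
ee_rot: [179.7, -0.1, -88.8]
force: [-0.3, -0.9, 7.3]
gripper_width: 0.4
```

Emit:
apply_moves:
  plan:
    - {"fingers": 0,"x": 0,"y": 0,"z": -1.5,"wx": 0,"wy": 0,"wz": 0}
    - {"fingers": 0,"x": 0,"y": 0,"z": -3,"wx": 0,"wy": 0,"wz": 0}
    - {"fingers": 0,"x": 0,"y": 0,"z": -4.5,"wx": 0,"wy": 0,"wz": 0}
    - {"fingers": 0,"x": 0,"y": -0.2,"z": -6,"wx": 0,"wy": 0,"wz": 0}
    - {"fingers": 0,"x": 0,"y": -0.4,"z": -7.5,"wx": 0,"wy": 0,"wz": 0}
    - {"fingers": 0,"x": 0,"y": -0.7,"z": -9,"wx": 0,"wy": 0,"wz": 0}
    - {"fingers": 0,"x": 0,"y": -1.0,"z": -10.5,"wx": 0,"wy": 0,"wz": 0}
    - {"fingers": 0,"x": 0,"y": -1.0,"z": -11.5,"wx": 0,"wy": 0,"wz": 0}

```text
time_s: 28.95
ee_pos: [439.2, 190.4, 180.6]
ee_rot: [179.6, -0.1, -88.8]
force: [0.0, 0.8, 0.1]
gripper_width: 0.4
```

Emit:
apply_moves:
  plan:
    - {"fingers": 0,"x": 0,"y": 0,"z": 0,"wx": 0,"wy": 0,"wz": 0}
    - {"fingers": 0,"x": 0,"y": 0,"z": 0,"wx": 0,"wy": 0,"wz": 0}
    - {"fingers": 0,"x": 0,"y": 0,"z": 0,"wx": 0,"wy": 0,"wz": 0}

```text
time_s: 29.25
ee_pos: [438.4, 190.2, 179.7]
ee_rot: [179.5, -0.2, -88.8]
force: [-0.0, -0.0, 1.1]
gripper_width: 0.4
```

Third stroke, plus one spare.

Emit:
apply_moves:
  plan:
    - {"fingers": 0,"x": 0,"y": 0,"z": 1.0,"wx": 0,"wy": 0,"wz": 0}
    - {"fingers": 0,"x": 0,"y": 0.2,"z": 2.5,"wx": 0,"wy": 0,"wz": 0}
    - {"fingers": 0,"x": 0,"y": 0.4,"z": 4.0,"wx": 0,"wy": 0,"wz": 0}
    - {"fingers": 0,"x": 0,"y": 0.7,"z": 5.5,"wx": 0,"wy": 0,"wz": 0}
    - {"fingers": 0,"x": 0,"y": 0.9,"z": 7.0,"wx": 0,"wy": 0,"wz": 0}
    - {"fingers": 0,"x": 0,"y": 0.9,"z": 8.5,"wx": 0,"wy": 0,"wz": 0}
    - {"fingers": 0,"x": 0,"y": 0.9,"z": 10.0,"wx": 0,"wy": 0,"wz": 0}
    - {"fingers": 0,"x": 0,"y": 0.9,"z": 11.2,"wx": 0,"wy": 0,"wz": 0}

```text
time_s: 30.05
ee_pos: [426.9, 189.6, 66.7]
ee_rot: [179.4, -0.2, -88.9]
force: [-1.8, -0.7, 8.9]
gripper_width: 0.2
```

Emit:
apply_moves:
  plan:
    - {"fingers": 0,"x": 0,"y": 0,"z": 0.2,"wx": 0,"wy": 0,"wz": 0}
    - {"fingers": 0,"x": 0,"y": 0,"z": 0.2,"wx": 0,"wy": 0,"wz": 0}
    - {"fingers": 0,"x": 0,"y": 0,"z": 0.2,"wx": 0,"wy": 0,"wz": 0}

```text
time_s: 30.35
ee_pos: [427.1, 189.6, 64.6]
ee_rot: [179.4, -0.2, -88.9]
force: [-0.2, 0.3, 6.8]
gripper_width: 0.5
```

Emit:
apply_moves:
  plan:
    - {"fingers": 0,"x": 0,"y": 0,"z": -1.5,"wx": 0,"wy": 0,"wz": 0}
    - {"fingers": 0,"x": 0,"y": 0,"z": -3,"wx": 0,"wy": 0,"wz": 0}
    - {"fingers": 0,"x": 0,"y": 0,"z": -4.5,"wx": 0,"wy": 0,"wz": 0}
    - {"fingers": 0,"x": 0,"y": -0.2,"z": -6,"wx": 0,"wy": 0,"wz": 0}
    - {"fingers": 0,"x": 0,"y": -0.4,"z": -7.5,"wx": 0,"wy": 0,"wz": 0}
    - {"fingers": 0,"x": 0,"y": -0.7,"z": -9,"wx": 0,"wy": 0,"wz": 0}
    - {"fingers": 0,"x": 0,"y": -1.0,"z": -10.5,"wx": 0,"wy": 0,"wz": 0}
    - {"fingers": 0,"x": 0,"y": -1.0,"z": -11.8,"wx": 0,"wy": 0,"wz": 0}

```text
time_s: 31.15
ee_pos: [438.3, 190.1, 182.0]
ee_rot: [179.3, -0.2, -88.9]
force: [-0.4, 0.8, -0.6]
gripper_width: 0.2
```

Emit:
apply_moves:
  plan:
    - {"fingers": 0,"x": 0,"y": 0,"z": 0,"wx": 0,"wy": 0,"wz": 0}
    - {"fingers": 0,"x": 0,"y": 0,"z": 0,"wx": 0,"wy": 0,"wz": 0}
    - {"fingers": 0,"x": 0,"y": 0,"z": 0,"wx": 0,"wy": 0,"wz": 0}

```text
time_s: 31.45
ee_pos: [437.4, 189.7, 180.6]
ee_rot: [179.2, -0.3, -88.9]
force: [-0.2, 0.7, -0.1]
gripper_width: 0.4
```

Emit:
apply_moves:
  plan:
    - {"fingers": 0,"x": 0,"y": 0,"z": 1.0,"wx": 0,"wy": 0,"wz": 0}
    - {"fingers": 0,"x": 0,"y": 0.2,"z": 2.5,"wx": 0,"wy": 0,"wz": 0}
    - {"fingers": 0,"x": 0,"y": 0.4,"z": 4.0,"wx": 0,"wy": 0,"wz": 0}
    - {"fingers": 0,"x": 0,"y": 0.7,"z": 5.5,"wx": 0,"wy": 0,"wz": 0}
    - {"fingers": 0,"x": 0,"y": 0.9,"z": 7.0,"wx": 0,"wy": 0,"wz": 0}
    - {"fingers": 0,"x": 0,"y": 0.9,"z": 8.5,"wx": 0,"wy": 0,"wz": 0}
    - {"fingers": 0,"x": 0,"y": 0.9,"z": 10.0,"wx": 0,"wy": 0,"wz": 0}
    - {"fingers": 0,"x": 0,"y": 0.9,"z": 11.4,"wx": 0,"wy": 0,"wz": 0}

```text
time_s: 32.25
ee_pos: [425.4, 189.1, 65.8]
ee_rot: [179.1, -0.3, -88.9]
force: [-0.6, 0.2, 9.8]
gripper_width: 0.4
```

Emit:
apply_moves:
  plan:
    - {"fingers": 0,"x": 0,"y": 0,"z": 0.2,"wx": 0,"wy": 0,"wz": 0}
    - {"fingers": 0,"x": 0,"y": 0,"z": 0.2,"wx": 0,"wy": 0,"wz": 0}
    - {"fingers": 0,"x": 0,"y": 0,"z": 0.2,"wx": 0,"wy": 0,"wz": 0}

```text
time_s: 32.55
ee_pos: [425.6, 189.1, 64.1]
ee_rot: [179.1, -0.3, -88.9]
force: [-1.6, -0.2, 10.3]
gripper_width: 0.4
```

Emit:
apply_moves:
  plan:
    - {"fingers": 0,"x": 0,"y": 0,"z": -1.5,"wx": 0,"wy": 0,"wz": 0}
    - {"fingers": 0,"x": 0,"y": 0,"z": -3,"wx": 0,"wy": 0,"wz": 0}
    - {"fingers": 0,"x": 0,"y": 0,"z": -4.5,"wx": 0,"wy": 0,"wz": 0}
    - {"fingers": 0,"x": 0,"y": -0.2,"z": -6,"wx": 0,"wy": 0,"wz": 0}
    - {"fingers": 0,"x": 0,"y": -0.4,"z": -7.5,"wx": 0,"wy": 0,"wz": 0}
    - {"fingers": 0,"x": 0,"y": -0.7,"z": -9,"wx": 0,"wy": 0,"wz": 0}
    - {"fingers": 0,"x": 0,"y": -1.0,"z": -10.5,"wx": 0,"wy": 0,"wz": 0}
    - {"fingers": 0,"x": 0,"y": -1.0,"z": -12,"wx": 0,"wy": 0,"wz": 0}

```text
time_s: 33.35
ee_pos: [437.2, 189.6, 183.2]
ee_rot: [179.0, -0.3, -88.9]
force: [0.3, 0.1, 0.0]
gripper_width: 0.6
```

Emit:
apply_moves:
  plan:
    - {"fingers": 0,"x": 0,"y": 0,"z": -3,"wx": 0,"wy": 0,"wz": 0}
    - {"fingers": 5,"x": 0,"y": 0,"z": -8,"wx": 0,"wy": 0,"wz": 0}
    - {"fingers": 6.5,"x": 0,"y": 0,"z": -10,"wx": 0,"wy": 0,"wz": 0}
    - {"fingers": 6.5,"x": 0,"y": 0,"z": -10,"wx": 0,"wy": 0,"wz": 0}

```text
time_s: 33.75
ee_pos: [440.3, 190.7, 285.2]
ee_rot: [179.3, -0.2, -88.9]
force: [0.3, 0.4, -0.4]
gripper_width: 21.8
```

```bash
python3 -c "
from h import *
im=cams.grab_frame('scene');save(im,'s20.png',(180,40,480,350),1.9);im=caps('top',60);save(im,'t20.png',(130,100,430,280),2.6);to(496,71,250,-88.6)"
```

```text
cap [281, 165, 11, 11, 99] [286.2 170.1] z43 [615.  84.] z102 [602.  79.] z167 [589.  73.]
cap [315, 164, 11, 10, 97] [320.1 168.5] z43 [621. -22.] z102 [607. -23.] z167 [594. -24.]
cap [315, 197, 12, 11, 103] [320.6 202.2] z43 [514. -25.] z102 [505. -25.] z167 [497. -26.]
cap [281, 198, 12, 11, 101] [286.6 202.6] z43 [513.  81.] z102 [504.  76.] z167 [495.  71.]
cap [83, 310, 22, 29, 434] [ 93.3 324.4] z43 [132. 671.] z102 [140. 640.] z167 [148. 609.]
cap [444, 310, 10, 8, 61] [448.1 313.1] z43 [ 178. -411.] z102 [ 184. -395.] z167 [ 190. -378.]
t 33.85 pos [438.3 190.  281.7] rot [178.9  -0.3 -88.9] w 29.4 F [ 0.  -1.1 -0.9] q [ 22.   8.  94.   0.  79. 111.]
cm [11.99 -5.59  3.13] deg [ 1.1 -0.3 -0.3]
```

View pics/s20.png

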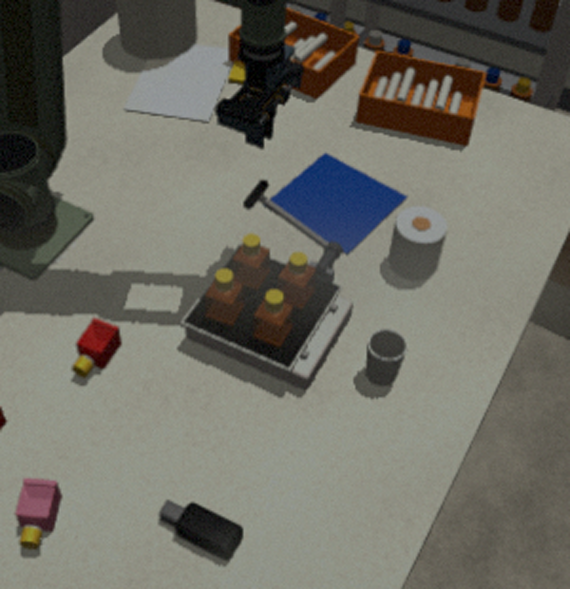

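View pics/t20.png

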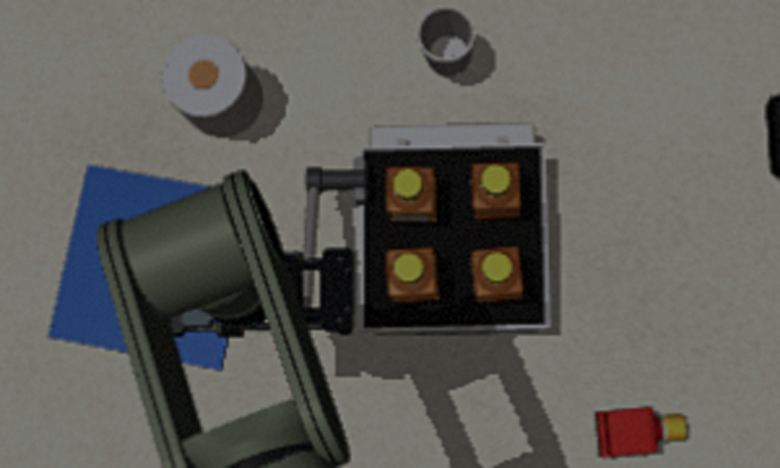

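Emit:
apply_moves:
  plan:
    - {"fingers": 6.5,"x": 12.0,"y": -5.7,"z": 3,"wx": 1.1,"wy": -0.3,"wz": 0}
    - {"fingers": 6.5,"x": 12.0,"y": -5.7,"z": 3,"wx": 1.1,"wy": -0.3,"wz": 0}
    - {"fingers": 6.5,"x": 12.0,"y": -5.7,"z": 3,"wx": 1.1,"wy": -0.3,"wz": 0}
    - {"fingers": 6.5,"x": 12.0,"y": -5.7,"z": 3,"wx": 1.1,"wy": -0.3,"wz": 0}
    - {"fingers": 6.5,"x": 12.0,"y": -5.7,"z": 6,"wx": 1.1,"wy": -0.3,"wz": 0}
    - {"fingers": 6.5,"x": 12.0,"y": -5.7,"z": 10,"wx": 1.1,"wy": -0.3,"wz": 0}
    - {"fingers": 6.5,"x": 12.0,"y": -5.7,"z": 13,"wx": 1.1,"wy": -0.3,"wz": 0}
    - {"fingers": 6.5,"x": 12.0,"y": -5.7,"z": 14,"wx": 1.1,"wy": -0.3,"wz": 0}
  newtons: 20

```text
time_s: 34.65
ee_pos: [491.2, 70.4, 136.8]
ee_rot: [179.5, -0.1, -88.8]
force: [0.1, -0.2, 1.3]
gripper_width: 64.8
```

Emit:
apply_moves:
  plan:
    - {"fingers": 6.5,"x": 0,"y": 0,"z": 0,"wx": 0,"wy": 0,"wz": 0}

```text
time_s: 34.75
ee_pos: [489.9, 70.7, 135.2]
ee_rot: [179.2, -0.1, -88.8]
force: [0.5, 0.2, -0.1]
gripper_width: 65.4
```

```bash
python3 -c "
from h import *
im=cams.grab_frame('wrist');save(im,'w21.png');to(496,71,139,-88.6)"
```

```text
t 34.8 pos [490.   70.8 135.7] rot [ 1.792e+02 -1.000e-01 -8.880e+01] w 64.6 F [0.6 0.6 0.3] q [  7.  15. 106.  -0.  59.  96.]
cm [-0.01 -0.6  -0.33] deg [ 0.8 -0.1 -0.2]
```

View pics/w21.png

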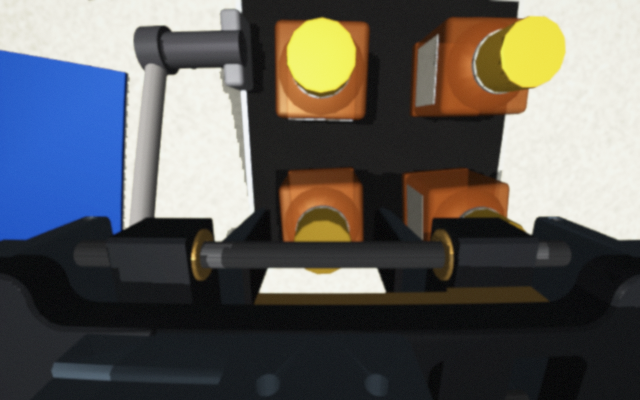

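Emit:
apply_moves:
  plan:
    - {"fingers": 6.5,"x": 0,"y": -0.6,"z": -0.4,"wx": 0.8,"wy": 0,"wz": 0}
    - {"fingers": 5,"x": 0,"y": -0.6,"z": -0.4,"wx": 0.8,"wy": 0,"wz": 0}
    - {"fingers": 2,"x": 0,"y": -0.6,"z": -0.4,"wx": 0.8,"wy": 0,"wz": 0}
    - {"fingers": 2,"x": 0,"y": -0.6,"z": -0.4,"wx": 0.8,"wy": 0,"wz": 0}
    - {"fingers": 2,"x": 0,"y": -0.6,"z": -0.4,"wx": 0.8,"wy": 0,"wz": 0}
    - {"fingers": 2,"x": 0,"y": -0.6,"z": -0.4,"wx": 0.8,"wy": 0,"wz": 0}
    - {"fingers": 2,"x": 0,"y": -0.6,"z": -0.4,"wx": 0.8,"wy": 0,"wz": 0}

```text
time_s: 35.5
ee_pos: [496.1, 70.8, 139.9]
ee_rot: [-179.9, -0.1, -88.8]
force: [-0.6, 0.6, 2.0]
gripper_width: 31.6
```

```bash
python3 -c "
from h import *
to(571,435,270,-99.3)"
```

```text
t 35.5 pos [496.1  70.8 139.9] rot [-1.799e+02 -1.000e-01 -8.880e+01] w 31.6 F [-0.6  0.6  2. ] q [  7.  15. 106.  -0.  59.  96.]
cm [-36.24  -8.25 -13.05] deg [-0.1 -0.1 10.5]
```

Emit:
apply_moves:
  plan:
    - {"fingers": 2,"x": 0,"y": 0,"z": -4,"wx": 0,"wy": 0,"wz": 0}
    - {"fingers": 2,"x": 0,"y": 0,"z": -9,"wx": 0,"wy": 0,"wz": 0}
    - {"fingers": 2,"x": 0,"y": 0,"z": -13.5,"wx": 0,"wy": 0,"wz": 0}
    - {"fingers": 2,"x": -36.2,"y": -8.2,"z": -13.5,"wx": 0,"wy": 0,"wz": 10.5}
    - {"fingers": 2,"x": -36.2,"y": -8.2,"z": -13.5,"wx": 0,"wy": 0,"wz": 10.5}
    - {"fingers": 2,"x": -36.2,"y": -8.2,"z": -13.5,"wx": 0,"wy": 0,"wz": 10.5}
    - {"fingers": 2,"x": -36.2,"y": -8.2,"z": -13.5,"wx": 0,"wy": 0,"wz": 10.5}
    - {"fingers": 2,"x": -36.2,"y": -8.2,"z": -13.5,"wx": 0,"wy": 0,"wz": 10.5}

```text
time_s: 36.3
ee_pos: [545.2, 313.3, 273.8]
ee_rot: [-180.0, -0.1, -99.3]
force: [1.1, -0.3, -2.3]
gripper_width: 31.9
```

```bash
python3 -c "
from h import *
to(571,435,270,-99.3)"
```

```text
t 36.3 pos [545.2 313.3 273.8] rot [-1.80e+02 -1.00e-01 -9.93e+01] w 31.9 F [ 1.1 -0.3 -2.3] q [ 29.  22.  76.  -0.  82. 128.]
cm [-12.43  -0.58   0.36] deg [-0.  -0.1 -0. ]
```

Emit:
apply_moves:
  plan:
    - {"fingers": 2,"x": -12.4,"y": -0.6,"z": 0.4,"wx": 0,"wy": 0,"wz": 0}
    - {"fingers": 2,"x": -12.4,"y": -0.6,"z": 1,"wx": 0,"wy": 0,"wz": 0}
    - {"fingers": 2,"x": -12.4,"y": -0.6,"z": 4,"wx": 0,"wy": 0,"wz": 0}
    - {"fingers": 2,"x": -12.4,"y": -0.6,"z": 8,"wx": 0,"wy": 0,"wz": 0}
    - {"fingers": 2,"x": -12.4,"y": -0.6,"z": 12,"wx": 0,"wy": 0,"wz": 0}
    - {"fingers": 2,"x": -12.4,"y": -0.6,"z": 15,"wx": 0,"wy": 0,"wz": 0}
    - {"fingers": 2,"x": -12.4,"y": -0.6,"z": 16,"wx": 0,"wy": 0,"wz": 0}

```text
time_s: 37.0
ee_pos: [568.7, 432.6, 108.0]
ee_rot: [179.6, -0.5, -99.3]
force: [-0.4, -0.2, -3.2]
gripper_width: 31.3
```

```bash
python3 -c "
from h import *
im=cams.grab_frame('wrist');save(im,'w22.png');to(571,435,81,-99.3)"
```

```text
t 37.05 pos [569.2 432.9 108.6] rot [179.7  -0.5 -99.3] w 31.5 F [-0.5 -0.2 -3.4] q [ 36.  35.  77.  -0.  69. 136.]
cm [-0.26 -0.16  2.76] deg [ 0.3 -0.5 -0. ]
```

View pics/w22.png

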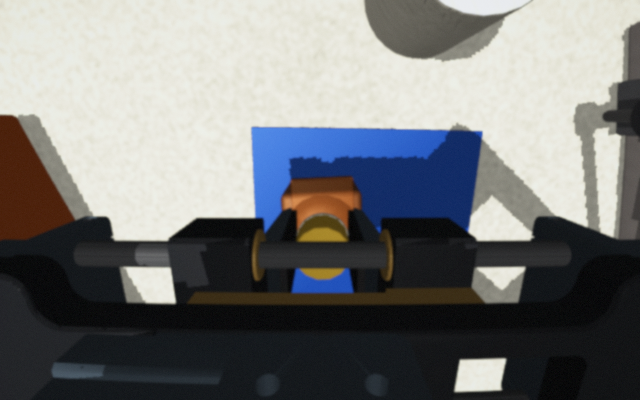

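Slot alignment on the tray looks right. Lowering.

Emit:
apply_moves:
  plan:
    - {"fingers": 2,"x": -0.2,"y": -0.1,"z": 1.2,"wx": 0.3,"wy": -0.4,"wz": 0}
    - {"fingers": 2,"x": -0.2,"y": -0.1,"z": 2.1,"wx": 0.3,"wy": -0.4,"wz": 0}
    - {"fingers": 2,"x": -0.2,"y": -0.1,"z": 2.6,"wx": 0.3,"wy": -0.4,"wz": 0}
    - {"fingers": 2,"x": -0.2,"y": -0.1,"z": 2.8,"wx": 0.3,"wy": -0.4,"wz": 0}
    - {"fingers": 2,"x": -0.2,"y": -0.1,"z": 2.9,"wx": 0.3,"wy": -0.4,"wz": 0}
    - {"fingers": 2,"x": -0.2,"y": -0.1,"z": 2.9,"wx": 0.3,"wy": -0.4,"wz": 0}
  newtons: 10

```text
time_s: 37.65
ee_pos: [570.7, 434.7, 80.5]
ee_rot: [-180.0, -0.0, -99.3]
force: [-1.0, 0.7, -1.5]
gripper_width: 31.6
```

Emit:
apply_moves:
  plan:
    - {"fingers": 2,"x": 0,"y": 0,"z": 0.1,"wx": 0,"wy": 0,"wz": 0}
    - {"fingers": 5.5,"x": 0,"y": 0,"z": 0.1,"wx": 0,"wy": 0,"wz": 0}
    - {"fingers": 5.5,"x": 0,"y": 0,"z": 0.1,"wx": 0,"wy": 0,"wz": 0}
    - {"fingers": 5.5,"x": 0,"y": 0,"z": 0.1,"wx": 0,"wy": 0,"wz": 0}
    - {"fingers": 5.5,"x": 0,"y": 0,"z": 0.1,"wx": 0,"wy": 0,"wz": 0}
    - {"fingers": 5.5,"x": 0,"y": 0,"z": -3,"wx": 0,"wy": 0,"wz": 0}
    - {"fingers": 5.5,"x": 0,"y": 0,"z": -8,"wx": 0,"wy": 0,"wz": 0}
    - {"fingers": 5.5,"x": 0,"y": 0,"z": -13,"wx": 0,"wy": 0,"wz": 0}

```text
time_s: 38.45
ee_pos: [570.2, 434.5, 211.1]
ee_rot: [180.0, -0.1, -99.3]
force: [0.3, 0.9, 0.5]
gripper_width: 55.0
```

```bash
python3 -c "
from h import *
im=cams.grab_frame('wrist');save(im,'w23.png');to(590,73,230,-88.6)"
```

```text
t 38.5 pos [573.7 437.1 222.6] rot [-179.3    0.7  -99.3] w 55.0 F [2.1 1.5 6.1] q [ 36.  31.  67.  -0.  80. 136.]
cm [35.65 -7.51 -1.06] deg [ -0.8   0.6 -10.7]
```

View pics/w23.png

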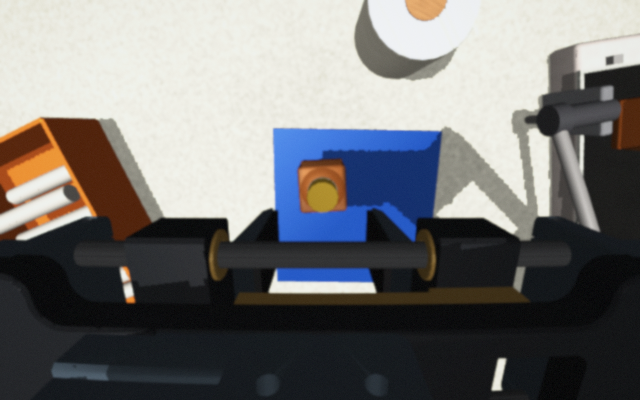

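Emit:
apply_moves:
  plan:
    - {"fingers": 6.5,"x": 35.6,"y": -7.5,"z": -1,"wx": 0,"wy": 0,"wz": -10.7}
    - {"fingers": 6.5,"x": 35.6,"y": -7.5,"z": -1,"wx": 0,"wy": 0,"wz": -10.7}
    - {"fingers": 6.5,"x": 35.6,"y": -7.5,"z": -1,"wx": -0.7,"wy": 0.6,"wz": -10.7}
    - {"fingers": 6.5,"x": 35.6,"y": -7.5,"z": -1,"wx": -0.7,"wy": 0.6,"wz": -10.7}
    - {"fingers": 6.5,"x": 35.6,"y": -7.5,"z": -1,"wx": -0.7,"wy": 0.6,"wz": -10.7}
    - {"fingers": 6.5,"x": 35.6,"y": -7.5,"z": -1,"wx": -0.7,"wy": 0.6,"wz": -10.7}
    - {"fingers": 6.5,"x": 35.6,"y": -7.5,"z": -1,"wx": -0.7,"wy": 0.6,"wz": -10.7}
    - {"fingers": 6.5,"x": 35.6,"y": -7.5,"z": -1,"wx": -0.7,"wy": 0.6,"wz": -10.7}
  newtons: 20

```text
time_s: 39.3
ee_pos: [590.1, 68.9, 229.9]
ee_rot: [-179.9, -0.1, -88.9]
force: [0.2, 1.1, 0.1]
gripper_width: 64.9
```

```bash
python3 -c "
from h import *
im=caps('top',70);to(590,73,140,-88.6)"
```

```text
cap [164, 175, 10, 12, 88] [168.2 180.4] z43 [581. 456.] z102 [569. 435.] z167 [558. 413.]
cap [316, 197, 11, 12, 97] [321.  202.3] z43 [514. -26.] z102 [505. -26.] z167 [496. -27.]
cap [83, 310, 22, 29, 446] [ 93.1 324.4] z43 [132. 671.] z102 [140. 641.] z167 [148. 609.]
t 39.35 pos [590.2  69.4 229.8] rot [-1.799e+02 -1.000e-01 -8.890e+01] w 65.0 F [ 1.  -0.8 -0.2] q [ 6. 19. 86. -0. 75. 95.]
cm [-0.38  0.04  8.98] deg [-0.1 -0.1 -0.3]
```

Emit:
apply_moves:
  plan:
    - {"fingers": 6.5,"x": -0.4,"y": 0,"z": 3,"wx": 0,"wy": 0,"wz": 0}
    - {"fingers": 6.5,"x": -0.4,"y": 0,"z": 6.5,"wx": 0,"wy": 0,"wz": 0}
    - {"fingers": 6.5,"x": -0.4,"y": 0,"z": 9,"wx": 0,"wy": 0,"wz": 0}
    - {"fingers": 6.5,"x": -0.4,"y": 0,"z": 9,"wx": 0,"wy": 0,"wz": 0}

```text
time_s: 39.75
ee_pos: [587.7, 74.4, 136.0]
ee_rot: [179.7, -0.1, -88.8]
force: [0.0, -0.8, -0.0]
gripper_width: 64.9
```

```bash
python3 -c "
from h import *
im=cams.grab_frame('wrist');save(im,'w24.png');to(590,73,140,-88.6)"
```

```text
t 39.8 pos [589.4  74.5 138.4] rot [ 1.799e+02 -1.000e-01 -8.880e+01] w 65.1 F [-0.7 -0.1  0.6] q [ 6. 23. 94. -0. 63. 95.]
cm [ 0.15 -0.06 -0.16] deg [ 0.1 -0.1 -0.2]
```

View pics/w24.png

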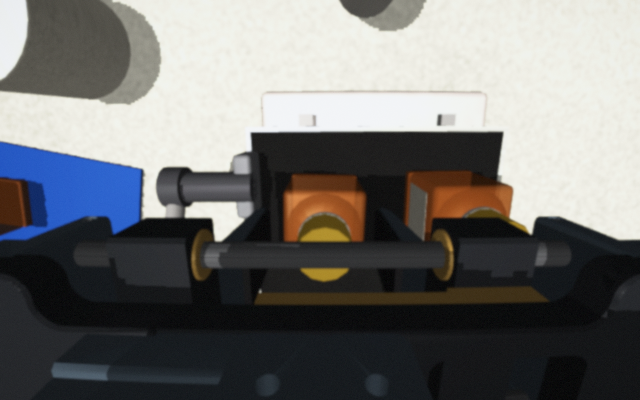

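Emit:
apply_moves:
  plan:
    - {"fingers": 2,"x": 0.1,"y": 0,"z": -0.1,"wx": 0,"wy": 0,"wz": 0}
    - {"fingers": 2,"x": 0.1,"y": 0,"z": -0.1,"wx": 0,"wy": 0,"wz": 0}
    - {"fingers": 2,"x": 0.1,"y": 0,"z": -0.1,"wx": 0,"wy": 0,"wz": 0}
    - {"fingers": 2,"x": 0.1,"y": 0,"z": -0.1,"wx": 0,"wy": 0,"wz": 0}
    - {"fingers": 2,"x": 0.1,"y": 0,"z": -0.1,"wx": 0,"wy": 0,"wz": 0}
    - {"fingers": 2,"x": 0.1,"y": 0,"z": -0.1,"wx": 0,"wy": 0,"wz": 0}

```text
time_s: 40.4
ee_pos: [589.8, 73.4, 140.1]
ee_rot: [180.0, -0.1, -88.8]
force: [-0.1, -0.7, 3.5]
gripper_width: 31.7
```

```bash
python3 -c "
from h import *
to(556,346,270,-99.3)"
```

```text
t 40.4 pos [589.8  73.4 140.1] rot [ 1.80e+02 -1.00e-01 -8.88e+01] w 31.7 F [-0.1 -0.7  3.5] q [ 6. 23. 93. -0. 63. 95.]
cm [-27.31   2.82 -13.03] deg [-0.  -0.1 10.5]
```

Emit:
apply_moves:
  plan:
    - {"fingers": 2,"x": 0,"y": 0,"z": -4,"wx": 0,"wy": 0,"wz": 0}
    - {"fingers": 2,"x": 0,"y": 0,"z": -9,"wx": 0,"wy": 0,"wz": 0}
    - {"fingers": 2,"x": 0,"y": 0,"z": -13.5,"wx": 0,"wy": 0,"wz": 0}
    - {"fingers": 2,"x": -27.3,"y": 2.8,"z": -13.5,"wx": 0,"wy": 0,"wz": 10.5}
    - {"fingers": 2,"x": -27.3,"y": 2.8,"z": -13.5,"wx": 0,"wy": 0,"wz": 10.5}
    - {"fingers": 2,"x": -27.3,"y": 2.8,"z": -13.5,"wx": 0,"wy": 0,"wz": 10.5}
    - {"fingers": 2,"x": -27.3,"y": 2.8,"z": -13.5,"wx": 0,"wy": 0,"wz": 10.5}
    - {"fingers": 2,"x": -27.3,"y": 2.8,"z": -13.5,"wx": 0,"wy": 0,"wz": 10.5}

```text
time_s: 41.2
ee_pos: [558.7, 320.3, 273.9]
ee_rot: [179.9, -0.1, -99.3]
force: [1.1, 0.5, -1.8]
gripper_width: 31.5
```

```bash
python3 -c "
from h import *
to(556,346,110,-99.3)"
```

```text
t 41.2 pos [558.7 320.3 273.9] rot [ 1.799e+02 -1.000e-01 -9.930e+01] w 31.5 F [ 1.1  0.5 -1.8] q [ 29.  23.  74.  -0.  83. 128.]
cm [-2.53  0.67 16.39] deg [ 0.1 -0.1 -0. ]
```

Emit:
apply_moves:
  plan:
    - {"fingers": 2,"x": -2.5,"y": 0.7,"z": 1,"wx": 0,"wy": 0,"wz": 0}
    - {"fingers": 2,"x": -2.5,"y": 0.7,"z": 5,"wx": 0,"wy": 0,"wz": 0}
    - {"fingers": 2,"x": -2.5,"y": 0.7,"z": 9,"wx": 0,"wy": 0,"wz": 0}
    - {"fingers": 2,"x": -2.5,"y": 0.7,"z": 13,"wx": 0,"wy": 0,"wz": 0}
    - {"fingers": 2,"x": -2.5,"y": 0.7,"z": 16,"wx": 0,"wy": 0,"wz": 0}
    - {"fingers": 2,"x": -2.5,"y": 0.7,"z": 17,"wx": 0,"wy": 0,"wz": 0}
    - {"fingers": 2,"x": -2.5,"y": 0.7,"z": 17,"wx": 0,"wy": 0,"wz": 0}

```text
time_s: 41.9
ee_pos: [554.7, 345.1, 102.0]
ee_rot: [179.7, -0.3, -99.3]
force: [0.2, 0.4, -1.4]
gripper_width: 31.4
```

```bash
python3 -c "
from h import *
im=cams.grab_frame('wrist');save(im,'w25.png');to(556,346,80,-99.3)"
```

```text
t 41.95 pos [555.9 345.8 104.1] rot [ 1.799e+02 -1.000e-01 -9.930e+01] w 31.3 F [ 0.4  0.2 -1.7] q [ 31.  30.  87.  -0.  63. 130.]
cm [-0.02 -0.01  2.41] deg [ 0.1 -0.1 -0. ]
```

View pics/w25.png

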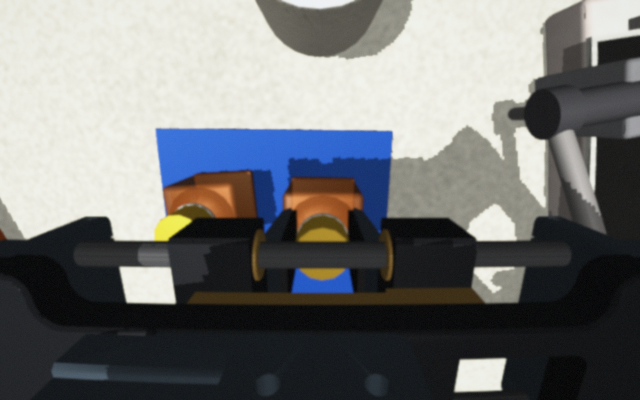

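Emit:
apply_moves:
  plan:
    - {"fingers": 2,"x": 0,"y": 0,"z": 1.0,"wx": 0,"wy": 0,"wz": 0}
    - {"fingers": 2,"x": 0,"y": 0,"z": 1.7,"wx": 0,"wy": 0,"wz": 0}
    - {"fingers": 2,"x": 0,"y": 0,"z": 2.1,"wx": 0,"wy": 0,"wz": 0}
    - {"fingers": 2,"x": 0,"y": 0,"z": 2.3,"wx": 0,"wy": 0,"wz": 0}
    - {"fingers": 2,"x": 0,"y": 0,"z": 2.4,"wx": 0,"wy": 0,"wz": 0}
    - {"fingers": 2,"x": 0,"y": 0,"z": 2.4,"wx": 0,"wy": 0,"wz": 0}
    - {"fingers": 2,"x": 0,"y": 0,"z": 2.4,"wx": 0,"wy": 0,"wz": 0}
  newtons: 10

```text
time_s: 42.65
ee_pos: [555.9, 345.7, 80.6]
ee_rot: [180.0, -0.1, -99.4]
force: [-0.7, -1.0, 0.0]
gripper_width: 31.6
```

Emit:
apply_moves:
  plan:
    - {"fingers": 2,"x": 0,"y": 0,"z": 0.1,"wx": 0,"wy": 0,"wz": 0}
    - {"fingers": 5.5,"x": 0,"y": 0,"z": 0.1,"wx": 0,"wy": 0,"wz": 0}
    - {"fingers": 5.5,"x": 0,"y": 0,"z": 0.1,"wx": 0,"wy": 0,"wz": 0}
    - {"fingers": 5.5,"x": 0,"y": 0,"z": 0.1,"wx": 0,"wy": 0,"wz": 0}
    - {"fingers": 5.5,"x": 0,"y": 0,"z": 0.1,"wx": 0,"wy": 0,"wz": 0}
    - {"fingers": 5.5,"x": 0,"y": 0,"z": -3,"wx": 0,"wy": 0,"wz": 0}
    - {"fingers": 5.5,"x": 0,"y": 0,"z": -8,"wx": 0,"wy": 0,"wz": 0}
    - {"fingers": 5.5,"x": 0,"y": 0,"z": -13,"wx": 0,"wy": 0,"wz": 0}

```text
time_s: 43.45
ee_pos: [555.7, 345.8, 211.3]
ee_rot: [179.9, -0.2, -99.3]
force: [-0.1, 0.8, -0.3]
gripper_width: 55.2
```

```bash
python3 -c "
from h import *
im=cams.grab_frame('wrist');save(im,'w26.png');to(497,-25,230,-88.6)"
```

```text
t 43.5 pos [559.7 348.2 222.1] rot [-179.3    0.5  -99.3] w 55.2 F [2.3 1.9 6.8] q [ 31.  25.  78.  -0.  76. 130.]
cm [37.83  0.11 -1.12] deg [ -0.7   0.4 -10.8]
```

View pics/w26.png

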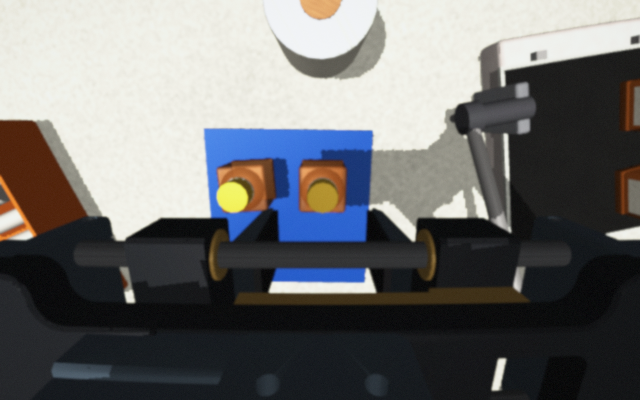

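Two on the tray. Next is the near-right bottle.

Emit:
apply_moves:
  plan:
    - {"fingers": 6.5,"x": 37.8,"y": 0.1,"z": -1.2,"wx": 0,"wy": 0,"wz": -10.7}
    - {"fingers": 6.5,"x": 37.8,"y": 0.1,"z": -1.2,"wx": 0,"wy": 0,"wz": -10.7}
    - {"fingers": 6.5,"x": 37.8,"y": 0.1,"z": -1.2,"wx": -0.7,"wy": 0.4,"wz": -10.7}
    - {"fingers": 6.5,"x": 37.8,"y": 0.1,"z": -1.2,"wx": -0.7,"wy": 0.4,"wz": -10.7}
    - {"fingers": 6.5,"x": 37.8,"y": 0.1,"z": -1.2,"wx": -0.7,"wy": 0.4,"wz": -10.7}
    - {"fingers": 6.5,"x": 37.8,"y": 0.1,"z": -1.2,"wx": -0.7,"wy": 0.4,"wz": -10.7}
    - {"fingers": 6.5,"x": 37.8,"y": 0.1,"z": -1.2,"wx": -0.7,"wy": 0.4,"wz": -10.7}
    - {"fingers": 6.5,"x": 37.8,"y": 0.1,"z": -1.2,"wx": -0.7,"wy": 0.4,"wz": -10.7}
  newtons: 20

```text
time_s: 44.3
ee_pos: [496.4, -27.8, 231.1]
ee_rot: [-179.9, -0.0, -88.8]
force: [0.8, 0.7, -0.3]
gripper_width: 65.1
```

```bash
python3 -c "
from h import *
im=caps('top',70);to(497,-26,140,-88.6)"
```

```text
cap [164, 175, 10, 12, 86] [168.2 180.4] z43 [581. 456.] z102 [569. 435.] z167 [558. 413.]
cap [192, 181, 11, 11, 92] [196.9 185.5] z43 [565. 363.] z102 [554. 346.] z167 [543. 328.]
cap [83, 310, 22, 29, 434] [ 93.3 324.5] z43 [132. 671.] z102 [140. 640.] z167 [148. 609.]
t 44.35 pos [496.2 -30.1 231.3] rot [-179.9   -0.2  -88.9] w 65.0 F [-0.2 -1.9  0.2] q [-5. 11. 98. -0. 72. 84.]
cm [-0.44 -0.08  9.13] deg [-0.1 -0.2 -0.3]
```

Emit:
apply_moves:
  plan:
    - {"fingers": 6.5,"x": -0.4,"y": -0.1,"z": 3,"wx": 0,"wy": 0,"wz": 0}
    - {"fingers": 6.5,"x": -0.4,"y": -0.1,"z": 6.5,"wx": 0,"wy": 0,"wz": 0}
    - {"fingers": 6.5,"x": -0.4,"y": -0.1,"z": 9,"wx": 0,"wy": 0,"wz": 0}
    - {"fingers": 6.5,"x": -0.4,"y": -0.1,"z": 9,"wx": 0,"wy": 0,"wz": 0}

```text
time_s: 44.75
ee_pos: [494.6, -26.1, 138.1]
ee_rot: [179.6, -0.1, -88.9]
force: [-0.3, -0.2, -0.1]
gripper_width: 65.2
```

```bash
python3 -c "
from h import *
im=cams.grab_frame('wrist');save(im,'w27.png');to(497,-26,140,-88.6)"
```

```text
t 44.8 pos [496.3 -26.2 140.2] rot [179.9  -0.2 -88.9] w 64.9 F [0.4 0.4 0.1] q [ -4.  15. 106.  -0.  59.  85.]
cm [-0.01 -0.07  0.02] deg [ 0.1 -0.2 -0.3]
```

View pics/w27.png

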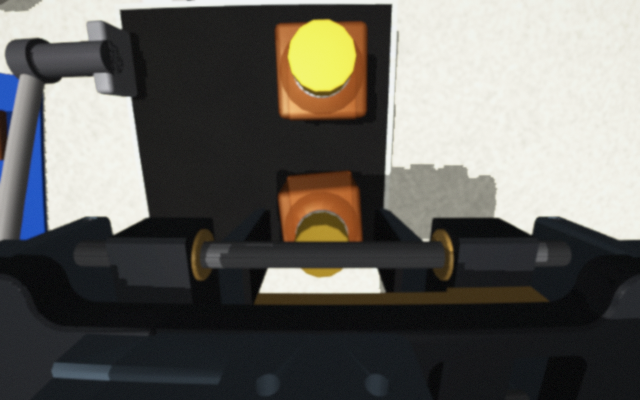

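Emit:
apply_moves:
  plan:
    - {"fingers": 2,"x": 0,"y": 0,"z": 0,"wx": 0,"wy": 0,"wz": 0}
    - {"fingers": 2,"x": 0,"y": 0,"z": 0,"wx": 0,"wy": 0,"wz": 0}
    - {"fingers": 2,"x": 0,"y": 0,"z": 0,"wx": 0,"wy": 0,"wz": 0}
    - {"fingers": 2,"x": 0,"y": 0,"z": 0,"wx": 0,"wy": 0,"wz": 0}
    - {"fingers": 2,"x": 0,"y": 0,"z": 0,"wx": 0,"wy": 0,"wz": 0}
    - {"fingers": 2,"x": 0,"y": 0,"z": 0,"wx": 0,"wy": 0,"wz": 0}

```text
time_s: 45.4
ee_pos: [496.7, -26.0, 140.8]
ee_rot: [179.9, -0.1, -88.9]
force: [-0.6, 0.9, 3.6]
gripper_width: 31.5
```

```bash
python3 -c "
from h import *
to(482,449,275,-92)"
```

```text
t 45.4 pos [496.7 -26.  140.8] rot [ 1.799e+02 -1.000e-01 -8.890e+01] w 31.5 F [-0.6  0.9  3.6] q [ -4.  15. 106.  -0.  59.  85.]
cm [-47.48   0.55 -13.54] deg [ 0.1 -0.1  3.1]
```

Emit:
apply_moves:
  plan:
    - {"fingers": 2,"x": 0,"y": 0,"z": -4,"wx": 0,"wy": 0,"wz": 0}
    - {"fingers": 2,"x": 0,"y": 0,"z": -9,"wx": 0,"wy": 0,"wz": 0}
    - {"fingers": 2,"x": 0,"y": 0,"z": -13.5,"wx": 0,"wy": 0,"wz": 0}
    - {"fingers": 2,"x": -47.5,"y": 0.5,"z": -13.5,"wx": 0,"wy": 0,"wz": 3}
    - {"fingers": 2,"x": -47.5,"y": 0.5,"z": -13.5,"wx": 0,"wy": 0,"wz": 3}
    - {"fingers": 2,"x": -47.5,"y": 0.5,"z": -13.5,"wx": 0,"wy": 0,"wz": 3}
    - {"fingers": 2,"x": -47.5,"y": 0.5,"z": -13.5,"wx": 0,"wy": 0,"wz": 3}
    - {"fingers": 2,"x": -47.5,"y": 0.5,"z": -13.5,"wx": 0,"wy": 0,"wz": 3}

```text
time_s: 46.2
ee_pos: [488.6, 225.8, 274.6]
ee_rot: [179.9, -0.2, -91.9]
force: [0.6, -0.7, -1.4]
gripper_width: 31.6
```

```bash
python3 -c "
from h import *
to(482,449,275,-92)"
```

```text
t 46.2 pos [488.6 225.8 274.6] rot [179.9  -0.2 -91.9] w 31.6 F [ 0.6 -0.7 -1.4] q [ 24.  13.  88.  -0.  79. 116.]
cm [-22.28   1.39  -0.12] deg [ 0.1 -0.2  0.1]
```

Emit:
apply_moves:
  plan:
    - {"fingers": 2,"x": -22.3,"y": 1.4,"z": 0,"wx": 0,"wy": 0,"wz": 0}
    - {"fingers": 2,"x": -22.3,"y": 1.4,"z": 0,"wx": 0,"wy": 0,"wz": 0}
    - {"fingers": 2,"x": -22.3,"y": 1.4,"z": 0,"wx": 0,"wy": 0,"wz": 0}
    - {"fingers": 2,"x": -22.3,"y": 1.4,"z": 0,"wx": 0,"wy": 0,"wz": 0}
    - {"fingers": 2,"x": -22.3,"y": 1.4,"z": 3,"wx": 0,"wy": 0,"wz": 0}
    - {"fingers": 2,"x": -22.3,"y": 1.4,"z": 7,"wx": 0,"wy": 0,"wz": 0}
    - {"fingers": 2,"x": -22.3,"y": 1.4,"z": 11,"wx": 0,"wy": 0,"wz": 0}
    - {"fingers": 2,"x": -22.3,"y": 1.4,"z": 13,"wx": 0,"wy": 0,"wz": 0}

```text
time_s: 47.0
ee_pos: [479.3, 447.1, 138.4]
ee_rot: [179.5, -0.6, -91.8]
force: [0.3, -0.2, -3.6]
gripper_width: 31.3
```

```bash
python3 -c "
from h import *
im=cams.grab_frame('wrist');save(im,'w28.png');to(482,449,82,-92)"
```

```text
t 47.05 pos [478.5 446.1 136. ] rot [179.4  -0.7 -91.8] w 31.3 F [-1.3 -1.4 -5.2] q [ 42.  29.  84.  -0.  68. 134.]
cm [-0.37 -0.4   5.39] deg [ 0.6 -0.7  0.1]
```

View pics/w28.png

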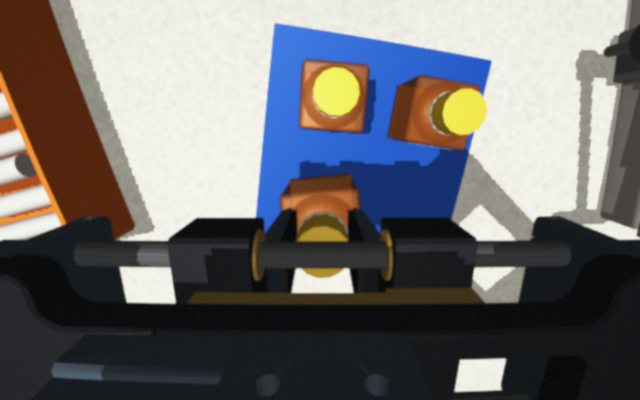

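Emit:
apply_moves:
  plan:
    - {"fingers": 2,"x": -0.3,"y": -0.3,"z": 2,"wx": 0.5,"wy": -0.6,"wz": 0}
    - {"fingers": 2,"x": -0.3,"y": -0.3,"z": 3.7,"wx": 0.5,"wy": -0.6,"wz": 0}
    - {"fingers": 2,"x": -0.3,"y": -0.3,"z": 4.7,"wx": 0.5,"wy": -0.6,"wz": 0}
    - {"fingers": 2,"x": -0.3,"y": -0.3,"z": 5.2,"wx": 0.5,"wy": -0.6,"wz": 0}
    - {"fingers": 2,"x": -0.3,"y": -0.3,"z": 5.4,"wx": 0.5,"wy": -0.6,"wz": 0}
    - {"fingers": 2,"x": -0.3,"y": -0.3,"z": 5.5,"wx": 0.5,"wy": -0.6,"wz": 0}
    - {"fingers": 2,"x": -0.3,"y": -0.3,"z": 5.5,"wx": 0.5,"wy": -0.6,"wz": 0}
  newtons: 10

```text
time_s: 47.75
ee_pos: [481.4, 448.7, 81.8]
ee_rot: [179.9, -0.1, -91.8]
force: [-0.0, 0.2, -2.0]
gripper_width: 31.8
```

Emit:
apply_moves:
  plan:
    - {"fingers": 2,"x": 0,"y": 0,"z": 0.1,"wx": 0,"wy": 0,"wz": 0}
    - {"fingers": 2,"x": 0,"y": 0,"z": 0.2,"wx": 0,"wy": 0,"wz": 0}
    - {"fingers": 2,"x": 0,"y": 0,"z": 0.2,"wx": 0,"wy": 0,"wz": 0}

```text
time_s: 48.05
ee_pos: [481.7, 449.0, 81.2]
ee_rot: [-180.0, -0.0, -91.9]
force: [-1.8, -1.5, 4.8]
gripper_width: 31.7
```

Emit:
apply_moves:
  plan:
    - {"fingers": 5.5,"x": 0,"y": 0,"z": 0,"wx": 0,"wy": 0,"wz": 0}
    - {"fingers": 5.5,"x": 0,"y": 0,"z": 0,"wx": 0,"wy": 0,"wz": 0}
    - {"fingers": 5.5,"x": 0,"y": 0,"z": 0,"wx": 0,"wy": 0,"wz": 0}
    - {"fingers": 5.5,"x": 0,"y": 0,"z": 0,"wx": 0,"wy": 0,"wz": 0}
    - {"fingers": 5.5,"x": 0,"y": 0,"z": -3,"wx": 0,"wy": 0,"wz": 0}
    - {"fingers": 5.5,"x": 0,"y": 0,"z": -8,"wx": 0,"wy": 0,"wz": 0}
    - {"fingers": 5.5,"x": 0,"y": 0,"z": -13,"wx": 0,"wy": 0,"wz": 0}
    - {"fingers": 5.5,"x": 0,"y": 0,"z": -15,"wx": 0,"wy": 0,"wz": 0}

```text
time_s: 48.85
ee_pos: [483.3, 450.4, 237.1]
ee_rot: [-179.6, 0.4, -91.8]
force: [0.1, 0.5, 0.1]
gripper_width: 55.2
```

```bash
python3 -c "
from h import *
im=cams.grab_frame('wrist');save(im,'w29.png');to(593,-24,230,-88.6)"
```

```text
t 48.9 pos [483.9 451.  238.9] rot [-179.5    0.5  -91.8] w 54.8 F [0.  0.2 3. ] q [ 42.  25.  75.  -0.  79. 134.]
cm [ 47.13 -12.43   0.6 ] deg [-0.5  0.5 -3.2]
```

View pics/w29.png

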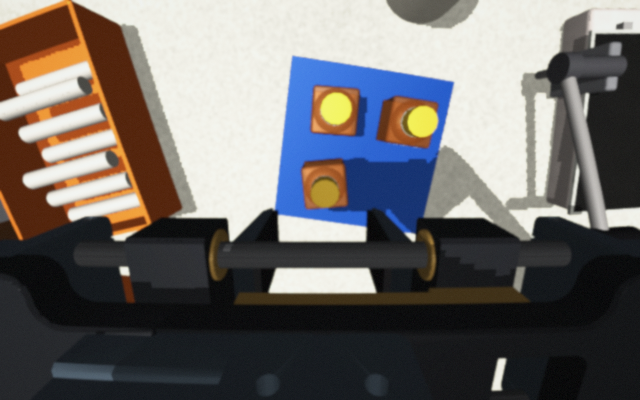

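Three on the tray. Now the last bottle.

Emit:
apply_moves:
  plan:
    - {"fingers": 6.5,"x": 47.1,"y": -12.4,"z": 0,"wx": -0.5,"wy": 0.5,"wz": -3.2}
    - {"fingers": 6.5,"x": 47.1,"y": -12.4,"z": 0,"wx": -0.5,"wy": 0.5,"wz": -3.2}
    - {"fingers": 6.5,"x": 47.1,"y": -12.4,"z": 0,"wx": -0.5,"wy": 0.5,"wz": -3.2}
    - {"fingers": 6.5,"x": 47.1,"y": -12.4,"z": 0,"wx": -0.5,"wy": 0.5,"wz": -3.2}
    - {"fingers": 6.5,"x": 47.1,"y": -12.4,"z": 0,"wx": -0.5,"wy": 0.5,"wz": -3.2}
    - {"fingers": 6.5,"x": 47.1,"y": -12.4,"z": 0,"wx": -0.5,"wy": 0.5,"wz": -3.2}
    - {"fingers": 6.5,"x": 47.1,"y": -12.4,"z": 0,"wx": -0.5,"wy": 0.5,"wz": -3.2}
    - {"fingers": 6.5,"x": 47.1,"y": -12.4,"z": 0,"wx": -0.5,"wy": 0.5,"wz": -3.2}
  newtons: 20

```text
time_s: 49.7
ee_pos: [572.8, 57.6, 234.3]
ee_rot: [180.0, -0.0, -88.6]
force: [0.6, 0.3, -0.7]
gripper_width: 64.9
```

```bash
python3 -c "
from h import *
im=caps('top',70);to(593,-24,230,-88.6)"
```

```text
cap [164, 175, 10, 12, 87] [168.2 180.5] z43 [581. 456.] z102 [569. 435.] z167 [557. 413.]
cap [192, 181, 11, 11, 94] [196.9 185.5] z43 [565. 363.] z102 [554. 346.] z167 [543. 329.]
cap [157, 205, 10, 11, 84] [161.8 209.6] z43 [488. 472.] z102 [481. 450.] z167 [473. 427.]
cap [83, 310, 22, 29, 450] [ 93.1 324.4] z43 [132. 671.] z102 [140. 641.] z167 [148. 610.]
t 49.75 pos [574.6  49.9 234.3] rot [-179.9   -0.4  -88.9] w 65.1 F [ 1.5 -5.4 -0.7] q [ 4. 18. 87. -0. 75. 93.]
cm [ 7.41 -1.71  0.49] deg [-0.1 -0.4 -0.3]
```

Emit:
apply_moves:
  plan:
    - {"fingers": 6.5,"x": 7.4,"y": -1.7,"z": 0.5,"wx": 0,"wy": 0,"wz": 0}
    - {"fingers": 6.5,"x": 7.4,"y": -1.7,"z": 0.5,"wx": 0,"wy": 0,"wz": 0}
    - {"fingers": 6.5,"x": 7.4,"y": -1.7,"z": 2,"wx": 0,"wy": 0,"wz": 0}
    - {"fingers": 6.5,"x": 7.4,"y": -1.7,"z": 5,"wx": 0,"wy": 0,"wz": 0}
    - {"fingers": 6.5,"x": 7.4,"y": -1.7,"z": 8,"wx": 0,"wy": 0,"wz": 0}
    - {"fingers": 6.5,"x": 7.4,"y": -1.7,"z": 9.4,"wx": 0,"wy": 0,"wz": 0}
    - {"fingers": 6.5,"x": 7.4,"y": -1.7,"z": 9.4,"wx": 0,"wy": 0,"wz": 0}

```text
time_s: 50.45
ee_pos: [590.8, -24.3, 137.6]
ee_rot: [179.7, -0.4, -88.9]
force: [-0.8, 0.0, -0.9]
gripper_width: 65.2
```

```bash
python3 -c "
from h import *
im=cams.grab_frame('wrist');save(im,'w30.png');to(593,-24,140,-88.6)"
```

```text
t 50.5 pos [592.2 -24.3 139.4] rot [179.9  -0.4 -88.9] w 64.8 F [0.7 0.5 0.1] q [-3. 23. 94. -0. 63. 86.]
cm [-0.03 -0.08 -0.06] deg [ 0.1 -0.4 -0.3]
```

View pics/w30.png

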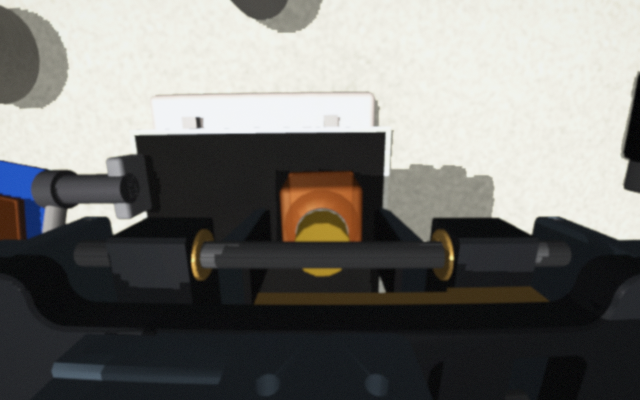

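Emit:
apply_moves:
  plan:
    - {"fingers": 2,"x": 0,"y": 0,"z": -0.1,"wx": 0,"wy": -0.4,"wz": 0}
    - {"fingers": 2,"x": 0,"y": 0,"z": -0.1,"wx": 0,"wy": -0.4,"wz": 0}
    - {"fingers": 2,"x": 0,"y": 0,"z": -0.1,"wx": 0,"wy": -0.4,"wz": 0}
    - {"fingers": 2,"x": 0,"y": 0,"z": -0.1,"wx": 0,"wy": -0.4,"wz": 0}
    - {"fingers": 2,"x": 0,"y": 0,"z": -0.1,"wx": 0,"wy": -0.4,"wz": 0}
    - {"fingers": 2,"x": 0,"y": 0,"z": -0.1,"wx": 0,"wy": -0.4,"wz": 0}

```text
time_s: 51.1
ee_pos: [592.4, -24.1, 140.9]
ee_rot: [179.9, -0.0, -88.9]
force: [0.5, 0.6, 2.4]
gripper_width: 31.6
```

```bash
python3 -c "
from h import *
to(467,361,275,-99.3)"
```

```text
t 51.1 pos [592.4 -24.1 140.9] rot [179.9  -0.  -88.9] w 31.6 F [0.5 0.6 2.4] q [-3. 23. 93. -0. 64. 86.]
cm [-38.74  11.85 -13.4 ] deg [ 0.1 -0.  10.4]
```

Emit:
apply_moves:
  plan:
    - {"fingers": 2,"x": 0,"y": 0,"z": -4,"wx": 0,"wy": 0,"wz": 0}
    - {"fingers": 2,"x": 0,"y": 0,"z": -9,"wx": 0,"wy": 0,"wz": 0}
    - {"fingers": 2,"x": 0,"y": 0,"z": -13.5,"wx": 0,"wy": 0,"wz": 0}
    - {"fingers": 2,"x": -38.7,"y": 11.8,"z": -13.5,"wx": 0,"wy": 0,"wz": 10.4}
    - {"fingers": 2,"x": -38.7,"y": 11.8,"z": -13.5,"wx": 0,"wy": 0,"wz": 10.4}
    - {"fingers": 2,"x": -38.7,"y": 11.8,"z": -13.5,"wx": 0,"wy": 0,"wz": 10.4}
    - {"fingers": 2,"x": -38.7,"y": 11.8,"z": -13.5,"wx": 0,"wy": 0,"wz": 10.4}
    - {"fingers": 2,"x": -38.7,"y": 11.8,"z": -13.5,"wx": 0,"wy": 0,"wz": 10.4}

```text
time_s: 51.9
ee_pos: [514.8, 212.9, 275.6]
ee_rot: [179.9, -0.1, -99.4]
force: [0.5, 0.2, -1.6]
gripper_width: 31.6
```

```bash
python3 -c "
from h import *
to(467,361,275,-99.3)"
```

```text
t 51.9 pos [514.8 212.9 275.6] rot [ 1.799e+02 -1.000e-01 -9.940e+01] w 31.6 F [ 0.5  0.2 -1.6] q [ 21.  15.  86.   0.  80. 121.]
cm [-13.83   7.13   0.06] deg [ 0.1 -0.1 -0.1]
```

Emit:
apply_moves:
  plan:
    - {"fingers": 2,"x": -13.8,"y": 7.1,"z": 0,"wx": 0,"wy": 0,"wz": 0}
    - {"fingers": 2,"x": -13.8,"y": 7.1,"z": 0,"wx": 0,"wy": 0,"wz": 0}
    - {"fingers": 2,"x": -13.8,"y": 7.1,"z": 0,"wx": 0,"wy": 0,"wz": 0}
    - {"fingers": 2,"x": -13.8,"y": 7.1,"z": 0,"wx": 0,"wy": 0,"wz": 0}
    - {"fingers": 2,"x": -13.8,"y": 7.1,"z": 4,"wx": 0,"wy": 0,"wz": 0}
    - {"fingers": 2,"x": -13.8,"y": 7.1,"z": 8,"wx": 0,"wy": 0,"wz": 0}
    - {"fingers": 2,"x": -13.8,"y": 7.1,"z": 12,"wx": 0,"wy": 0,"wz": 0}
    - {"fingers": 2,"x": -13.8,"y": 7.1,"z": 14,"wx": 0,"wy": 0,"wz": 0}

```text
time_s: 52.7
ee_pos: [465.0, 358.3, 131.4]
ee_rot: [179.6, -0.4, -99.4]
force: [-1.1, -0.1, -1.8]
gripper_width: 31.5
```

```bash
python3 -c "
from h import *
im=cams.grab_frame('wrist');save(im,'w31.png');to(467,361,82,-99.3)"
```

```text
t 52.75 pos [464.1 357.5 129.2] rot [179.5  -0.6 -99.4] w 31.7 F [-1.1 -1.  -4.7] q [ 36.  23.  95.   0.  63. 136.]
cm [-0.44 -0.28  4.71] deg [ 0.5 -0.6 -0.1]
```

View pics/w31.png

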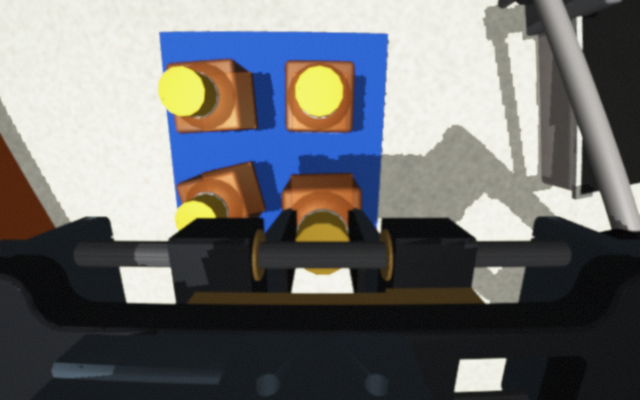

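Emit:
apply_moves:
  plan:
    - {"fingers": 2,"x": -0.3,"y": -0.2,"z": 1.6,"wx": 0.5,"wy": -0.6,"wz": 0}
    - {"fingers": 2,"x": -0.3,"y": -0.2,"z": 3.1,"wx": 0.5,"wy": -0.6,"wz": 0}
    - {"fingers": 2,"x": -0.3,"y": -0.2,"z": 4.1,"wx": 0.5,"wy": -0.6,"wz": 0}
    - {"fingers": 2,"x": -0.3,"y": -0.2,"z": 4.6,"wx": 0.5,"wy": -0.6,"wz": 0}
    - {"fingers": 2,"x": -0.3,"y": -0.2,"z": 4.8,"wx": 0.5,"wy": -0.6,"wz": 0}
    - {"fingers": 2,"x": -0.3,"y": -0.2,"z": 4.9,"wx": 0.5,"wy": -0.6,"wz": 0}
    - {"fingers": 2,"x": -0.3,"y": -0.2,"z": 4.9,"wx": 0.5,"wy": -0.6,"wz": 0}
  newtons: 10

```text
time_s: 53.45
ee_pos: [466.4, 359.9, 81.2]
ee_rot: [-180.0, 0.1, -99.4]
force: [-1.6, -0.1, 2.3]
gripper_width: 31.9
```

Emit:
apply_moves:
  plan:
    - {"fingers": 5.5,"x": 0,"y": 0,"z": 0,"wx": 0,"wy": 0,"wz": 0}
    - {"fingers": 5.5,"x": 0,"y": 0,"z": 0,"wx": 0,"wy": 0,"wz": 0}
    - {"fingers": 5.5,"x": 0,"y": 0,"z": 0,"wx": 0,"wy": 0,"wz": 0}
    - {"fingers": 5.5,"x": 0,"y": 0,"z": 0,"wx": 0,"wy": 0,"wz": 0}
    - {"fingers": 5.5,"x": 0,"y": 0,"z": -3,"wx": 0,"wy": 0,"wz": 0}
    - {"fingers": 5.5,"x": 0,"y": 0,"z": -8,"wx": 0,"wy": 0,"wz": 0}
    - {"fingers": 5.5,"x": 0,"y": 0,"z": -13,"wx": 0,"wy": 0,"wz": 0}
    - {"fingers": 5.5,"x": 0,"y": 0,"z": -18,"wx": 0,"wy": 0,"wz": 0}

```text
time_s: 54.25
ee_pos: [466.0, 359.5, 263.1]
ee_rot: [-180.0, 0.1, -99.4]
force: [1.5, 1.1, 0.7]
gripper_width: 55.0
```

Emit:
apply_moves:
  plan:
    - {"fingers": 5.5,"x": 10,"y": 0,"z": -3,"wx": 0,"wy": 0,"wz": 0}
    - {"fingers": 5.5,"x": 30,"y": 0,"z": -3,"wx": 0,"wy": 0,"wz": 0}
    - {"fingers": 5.5,"x": 30,"y": 0,"z": -3,"wx": 0,"wy": 0,"wz": 0}
    - {"fingers": 5.5,"x": 30,"y": 0,"z": -3,"wx": 0,"wy": 0,"wz": 0}
    - {"fingers": 5.5,"x": 30,"y": 0,"z": -3,"wx": 0,"wy": 0,"wz": 0}
    - {"fingers": 5.5,"x": 30,"y": 0,"z": -3,"wx": 0,"wy": 0,"wz": 0}
    - {"fingers": 5.5,"x": 30,"y": 0,"z": -3,"wx": 0,"wy": 0,"wz": 0}
    - {"fingers": 5.5,"x": 30,"y": 0,"z": -3,"wx": 0,"wy": 0,"wz": 0}

```text
time_s: 55.05
ee_pos: [417.1, 62.6, 292.9]
ee_rot: [-179.9, 0.1, -99.6]
force: [0.8, 0.3, -0.7]
gripper_width: 55.0
```

```bash
python3 -c "
from h import *
im=caps('top',70);save(im,'t32.png',(130,90,460,290),2.4)
im=cams.grab_frame('scene');save(im,'s32.png',(200,60,460,260),2.6)
to(467,361,82,-99.3)"
```

```text
cap [164, 175, 10, 12, 86] [168.2 180.4] z43 [581. 456.] z102 [569. 435.] z167 [558. 413.]
cap [192, 181, 11, 11, 92] [196.9 185.6] z43 [565. 364.] z102 [554. 346.] z167 [543. 329.]
cap [157, 205, 10, 11, 84] [161.8 209.6] z43 [488. 472.] z102 [481. 450.] z167 [473. 427.]
cap [186, 209, 11, 11, 93] [191.  213.9] z43 [475. 378.] z102 [468. 360.] z167 [461. 342.]
cap [83, 310, 22, 29, 439] [ 93.2 324.5] z43 [132. 671.] z102 [140. 640.] z167 [148. 609.]
t 55.15 pos [417.4  64.2 292.5] rot [-1.80e+02  1.00e-01 -9.94e+01] w 55.1 F [-0.4  0.  -0.8] q [  7.   2.  99.   0.  79. 106.]
cm [-30.05  -0.07  21.12] deg [-0.   0.1 -0.1]
```

View pics/t32.png

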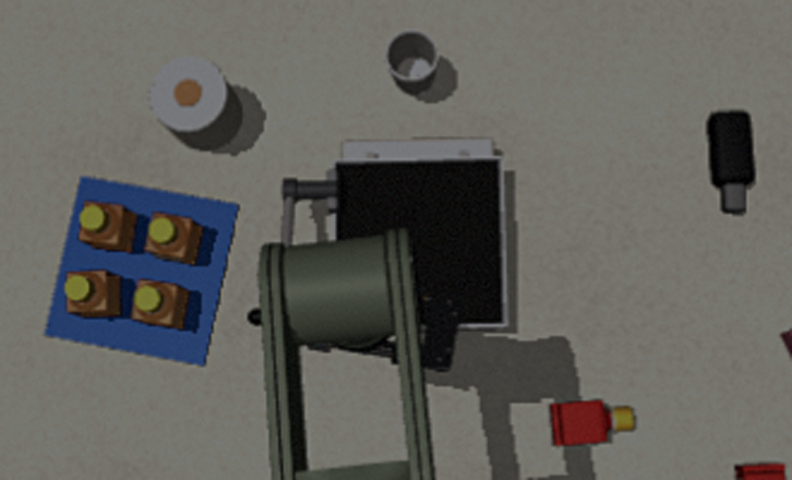

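View pics/s32.png

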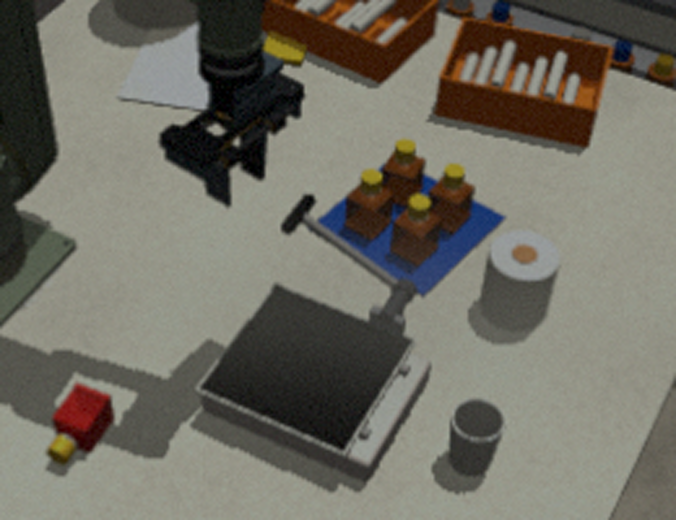

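Emit:
apply_moves:
  plan:
    - {"fingers": 5.5,"x": 0,"y": 0,"z": 0,"wx": 0,"wy": 0,"wz": 0}
    - {"fingers": 5.5,"x": 0,"y": 0,"z": 0,"wx": 0,"wy": 0,"wz": 0}
    - {"fingers": 5.5,"x": 0,"y": 0,"z": 0,"wx": 0,"wy": 0,"wz": 0}

```text
time_s: 55.45
ee_pos: [417.5, 65.0, 292.3]
ee_rot: [180.0, 0.1, -99.2]
force: [0.0, 1.0, 0.8]
gripper_width: 55.0
```

```bash
python3 -c "
from h import *
im=caps('top',70); print(env.job_done())"
```

```text
cap [164, 175, 10, 11, 85] [168.2 180.4] z43 [581. 456.] z102 [570. 435.] z167 [558. 413.]
cap [192, 181, 11, 11, 94] [196.9 185.5] z43 [565. 363.] z102 [554. 346.] z167 [543. 329.]
cap [157, 205, 10, 11, 84] [161.8 209.6] z43 [488. 472.] z102 [481. 450.] z167 [473. 427.]
cap [186, 209, 11, 11, 93] [191.  213.9] z43 [475. 378.] z102 [468. 360.] z167 [461. 342.]
cap [83, 310, 22, 29, 443] [ 93.1 324.5] z43 [132. 671.] z102 [140. 641.] z167 [147. 609.]
the job is handed in; nothing more can be done
None
```

I handed the job in at about 55 s of the 210 s allowed; the system gives no verdict. All four amber bottles, including the two that had fallen over, were stood on the agitator deck. I then pumped the lever through four full strokes (one more than needed) and set all four bottles upright on the blue tray.

- **Bottles:** the last pictures show all four upright and let go. Their cap positions put them about 45 mm (in x and y) from the tray's middle, and they did not move between the last two pictures.
- **Lever:** it is up in the last picture. I judged each down stroke from the fingertip height, about 64–67 mm, which works out to about 0.58 rad or more. There was no direct reading of the lever angle.
- **Other things:** the arm was clear of everything and read no contact force. The wipes roll, beaker and scanner look unmoved. I left the red and pink look-alike bottles alone.

No check failed or disagreed, and I saw no bottle get knocked aside.

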